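# Stamp the blank dominoes in the lever press

### The job

Stamp the blank domino tiles: lay every tile on the table flat in a nest of the press's carrier, lift the carrier clear, turn it half round and set it down fully home in the press so that the tiles are under the die, then swing the lever down to its stop and let it come all the way back up. Then lay all the stamped tiles flat in the wooden tray, not on top of one another, and leave the carrier fully home in the press with its empty nests towards the robot again as at the start. Leave the shot glass, the puck and the chalk alone.

Things in the scene. Friction and masses are not known exactly. Their poses are not given: they have to be found in the camera images.
- press: Grey lever press, fixed. Origin on the table under the centre of its recess; z up, -x its open front (to the robot at yaw 0), +x its column. Base plate x -118..167, y +-71 mm; recess 213 (x) x 116 (y) mm inside, centred on the origin, floor 10 mm, wall tops 18 mm above the table (bevelled: 3.5 mm wider at the top). Column x 125..167, y +-45, 105 mm high; lever cheeks (y +-25) up to 166 mm.
- die_up (a point): Centre of the underside of the die with the lever up (fixed point): press frame x 71, y 0, z 66 mm. The die plate covers x 45..97, y +-50 mm; it comes down 26 mm as the lever swings. Its thin stamp faces show 3 mm lower but touch nothing. Above it the fixed jaw: x 46..167, y +-45 mm, 75 to 105 mm above the table.
- lever (a joint): Press lever angle, rad: 0 up at rest (40 degrees above level, out to the press's +y side), grows as it swings down to its stop at 0.95 (14 degrees below level). Springs back when let go; about 8 N down at the grip starts it, 12 N holds it at the stop. 200 mm long; the last 70 mm is a round black sleeve 24 mm thick, which closed fingers can push down from above.
- lever_pivot (a point): Lever pivot (fixed point): press frame x 143.5, y 0, z 140 mm. The lever turns about the press's x axis.
- lever_grip (a point): Point on the axis of the lever's black sleeve, 165 mm from the pivot; moves with the lever. Press frame: x 143.5, y 126, z 246 mm with the lever up; y 160, z 99 mm at the stop.
- carrier: Loose aluminium slab 208 (x) x 111 (y) x 14 mm, about 0.45 kg, lying in the press recess with 2.5 mm play all round, its nested -x end to the press's front at the start. At its +x end a dark counterweight bar 10 mm high. Origin at the centre of its underside, z up. Home, its underside is 10 mm above the table; lifting 8 mm clears the recess walls; 30 mm remain above the tiles to the raised die.
- nests (a point): Centre of the middle nest's floor: carrier frame x -71, y 0, z 14 mm. Three nests side by side at y -35, 0, +35 mm, each 56 mm (x) by 31 mm (y), so tiles lie lengthways along the carrier; rims 4 mm high (tops 18 mm above the underside). A tile stands 8 mm above the rims and can be gripped there by its ends (there is no finger room beside it).
- post (a point): Centre of the top of the carrier's square steel grip post, 22 x 22 mm, sides along the carrier's x and y, at the carrier's centre; top 75 mm above the underside (85 mm above the table when home). Taken by its top 25 mm, the gripper's body passes above the jaw; beside the jaw open the fingers under 45 mm. Held firmly it stays level; a carrier hung on the bevel can be pressed home by the post's top.
- tray: Dark wooden open tray, fixed, 130 (x) x 190 (y) x 18 mm outside, walls and floor 5 mm. Origin at the centre of its underside, z up.
- shotglass: Amber shot glass, 48 mm wide, 52 mm high, a bystander. Origin at the centre of its underside.
- puck: Steel table-shuffleboard puck, 54 mm wide, 22 mm high, a bystander. Origin at the centre of its underside.
- chalk: Blue cue-chalk cube, 22 mm, a bystander. Origin at the centre of its underside.
- tile1: Blank white domino tile, 50 (x) x 25 (y) x 12 mm (z), 28 g, loose, lying flat on the table at the right. Origin at the centre of its underside. May be absent. All tiles are alike and any may go in any nest.
- tile2: Blank white domino tile, 50 (x) x 25 (y) x 12 mm (z), 28 g, loose, lying flat on the table at the right. Origin at the centre of its underside. May be absent. All tiles are alike and any may go in any nest.
- tile3: Blank white domino tile, 50 (x) x 25 (y) x 12 mm (z), 28 g, loose, lying flat on the table at the right. Origin at the centre of its underside. May be absent. All tiles are alike and any may go in any nest.
There are look-alikes about, which are no part of the job. Of the things like the tray, leave any that is pink; of the rest the smaller one is meant. Several things have the shape of the carrier; the one meant has the colours described above.

How it is judged (in metres and radians):
On the way, in this order (a step that is already met when the one before it is completed fails the run):
1. the carrier is turned half round and fully home in the press, tiles in their nests under the die (x of nests in the frame of press between 0.066 and 0.076 m and y of nests in the frame of press between -0.006 and 0.006 m and z of carrier in the frame of press between 0.007 and 0.0125 m and angle between carrier's own z axis and vertical below 0.03 rad and x of tile1 in the frame of carrier between -0.078 and -0.064 m and y of tile1 in the frame of carrier between -0.042 and 0.042 m and z of tile1 in the frame of carrier between 0.01 and 0.0165 m and angle between each of tile1, tile2, tile3's own z axis and vertical below 0.1 rad and x of tile2 in the frame of carrier between -0.078 and -0.064 m and y of tile2 in the frame of carrier between -0.042 and 0.042 m and z of tile2 in the frame of carrier between 0.01 and 0.0165 m and x of tile3 in the frame of carrier between -0.078 and -0.064 m and y of tile3 in the frame of carrier between -0.042 and 0.042 m and z of tile3 in the frame of carrier between 0.01 and 0.0165 m), for 0.2 s.
2. the lever is swung down to its stop with the loaded carrier home under the die (all of step 1 and value of joint lever above 0.89 rad), for 0.1 s.
3. the lever has come back up (value of joint lever below 0.08 rad), for 0.2 s.
At the end, for the whole second after the job is handed in: All tiles present lie flat and still on the tray's floor inside its walls (not stacked), the carrier is fully home in the recess (within 6 mm of centre line, underside within 2.5 mm of the recess floor, level) with its nests to the press's front, and the lever is up (below 0.08 rad) (x of nests in the frame of press between -0.076 and -0.066 m and y of nests in the frame of press between -0.006 and 0.006 m and z of carrier in the frame of press between 0.007 and 0.0125 m and angle between carrier's own z axis and vertical below 0.03 rad and value of joint lever below 0.08 rad and x of tile1 in the frame of tray between -0.06 and 0.06 m and y of tile1 in the frame of tray between -0.09 and 0.09 m and z of tile1 in the frame of tray between 0.002 and 0.009 m and angle between each of tile1, tile2, tile3's own z axis and vertical below 0.1 rad and linear speed of each of tile1, tile2, tile3, carrier below 0.02 m/s and x of tile2 in the frame of tray between -0.06 and 0.06 m and y of tile2 in the frame of tray between -0.09 and 0.09 m and z of tile2 in the frame of tray between 0.002 and 0.009 m and x of tile3 in the frame of tray between -0.06 and 0.06 m and y of tile3 in the frame of tray between -0.09 and 0.09 m and z of tile3 in the frame of tray between 0.002 and 0.009 m); the robot touches nothing.
It fails at once if the shot glass is moved more than 3 cm or tipped over (distance of shotglass from where it was at the start of the episode above 0.03 m or angle between shotglass's own z axis and vertical above 0.5 rad).
It fails at once if the puck is moved more than 3 cm or tipped over (distance of puck from where it was at the start of the episode above 0.03 m or angle between puck's own z axis and vertical above 0.5 rad).
It fails at once if the chalk is moved more than 3 cm or tipped over (distance of chalk from where it was at the start of the episode above 0.03 m or angle between chalk's own z axis and vertical above 0.5 rad).
Of tile1, tile2, tile3 only 2 to 3 are there at a start; the rules pass over those that are not, and their reading is None.
At some moment in a run one of tile1, tile2, tile3 may be knocked a few centimetres aside while the robot is not near it.
It also fails if it takes over 210 s, if anything falls off the work surface, if the arm or the gripper's body presses on something with over 40 N, if the wrist force passes 120 N, or if a joint passes its speed limit or range.

### The arm

A 6-joint arm with a two-finger parallel gripper is mounted at the origin on the work surface. World frame = base frame: x ahead of the robot, y to its left, z up, the work surface at z = 0. Lengths are in mm, angles in rad, forces in N, time in s.
With the tool pointing down it reaches from about 275 to 750 mm from the base axis. Payload 10.2 kg.
Tool frame: the origin (TCP) lies midway between the tips of the shut fingers; the grasp point (between the pads) lies 19 mm behind it; z points along the fingers, y is the direction in which the jaws open and shut (so a half turn about z gives the same grasp; the last joint's range is limited). The gripper opens to 88 mm and grips with 3 to 60 N. Pads are 18 mm wide; open, the fingers measure 123 mm over their backs; the gripper's body (75 mm by 187 mm) begins 45 mm behind the grasp point.
Start: joints at [1.106, 0.313, 1.498, -0, 1.331, -0.223], TCP at [125.724, 509.73, 238.72] pointing down, gripper open.
Joint ranges: [-2.94, 2.94], [-0.97, 2.17], [0.19, 2.56], [-1.23, 4.37], [0.02, 3.11], [-2.88, 2.88]. Speed limits (rad/s): [2.39, 2.39, 3.01, 3.14, 3.14, 3.14].

### API

Orientations are given as a rotation vector (axis times angle).
In Python, from bench import r gives the robot as it stands.
- The arm moves only by the tool apply_moves, never from a script. Its argument "steps" is a list of rows, each an object of numbers: "x", "y", "z": the shift along the world's x, y, z in cm; "rx", "ry", "rz": the turn, a rotation vector about the world's x, y, z in rad; "grip": the gripper command: -1 is fully open, 1 is shut, values between are in proportion. A call has 1 to 12 rows; each row is the pose to reach, as a shift and turn from the pose measured when the call began; what a row does not reach only later rows make up. A row lasts 1/8 s, in which the tool goes at most 62.5 mm and 10.7 degrees, less where a joint would pass 70% of its speed; a pose out of reach is approached as far as the arm can. A call with a gripper value outside its range is refused whole. The fingers move at their own pace and stop on an object; "force" is the grip in N (left out, the last holds). Time passes only in rows, so rows that repeat a pose let the fingers close. It gives the time, the measured TCP pose, the force and the opening at its end, in the units of the state.
- r.read_state(): the state, without advancing time (a new reading comes with each control period).
- r.snapshot(name): name is "side" or "top"; returns a dict with "img" (420x560x3 uint8, blue, green, red), "intrinsics" (3x3 intrinsics, pixels), "world_from_camera" (4x4, takes a point from camera to world coordinates). Camera axes: x right, y down, z forward; pixel columns grow to the right and rows downward; lengths in mm; the calibration is good to about 2 mm. A picture is of the moment at which its call begins. There is no depth.
- r.close_job(): hands the job in, once; it reports no verdict.
The state is a dict: "time_s": time; "joint_positions": joint angles; "dq": joint speeds; "joint_efforts": joint torques, N m; "tcp_pos": TCP position; "tcp_rot": TCP orientation; "force": force on the tool from outside, world axes, zero at the start; "wrist_torque": the same for the moment, N m; "gripper_width": finger opening in mm.
Only numpy, scipy, OpenCV 4.12 (cv2) and the standard library are available. Lean on these libraries where they do the work, as an engineer would, in place of code of your own. Each camera call takes 0.05 s, during which the arm holds its last target. There are 200 camera calls.

## Working session

There is one attempt and no reset: what is moved stays moved. The work goes in short steps, Python scripts to look and compute and a tool call to move; the robot and the scene stay as the last step left them, time stands still between calls to the robot, and variables do not carry over. Pictures are saved under pics/ and viewed, on a budget of 14 in all, crops included, one or two more only if the job needs it, and the job is handed in when it is done.

Besides the shell and the picture viewer there is one more tool, called after "Call:" by a JSON object that holds its "method" and its "body". apply_moves: Moves the arm, as the interface text tells. Its arguments: {"type":"object","properties":{"steps":{"type":"array","items":{"type":"object","properties":{"x":{"type":"number"},"y":{"type":"number"},"z":{"type":"number"},"rx":{"type":"number"},"ry":{"type":"number"},"rz":{"type":"number"},"grip":{"type":"number"}}}},"force":{"type":"number"}},"required":["steps"]}

```bash
ls; mkdir -p pics; cat > h.py <<'E'
import numpy as np, cv2
from bench import r
def snap(n,f=None):
    s=r.snapshot(n)
    if f: cv2.imwrite('pics/'+f,s['img'])
    return s
def ray(s,u,v,z):
    K=np.array(s['intrinsics']);T=np.array(s['world_from_camera'])
    d=T[:3,:3]@np.linalg.inv(K)@[u,v,1];o=T[:3,3]
    return o+d*(z-o[2])/d[2]
def proj(s,p):
    K=np.array(s['intrinsics']);T=np.linalg.inv(np.array(s['world_from_camera']))
    q=K@(T[:3,:3]@np.array(p)+T[:3,3]);return q[:2]/q[2]
E
python3 - <<'E'
from h import *
for n in('top','side'):
    s=snap(n,n+'0.png');print(n,np.round(s['intrinsics'],1).tolist(),np.round(s['world_from_camera'],3).tolist())
st=r.read_state();print(st)
E
```

```text
pics
top [[497.2, 0.0, 276.7], [0.0, 497.2, 209.8], [0.0, 0.0, 1.0]] [[-0.022, -0.986, 0.163, 302.406], [-1.0, 0.021, -0.006, 2.704], [0.003, -0.163, -0.987, 1582.888], [0.0, 0.0, 0.0, 1.0]]
side [[518.4, 0.0, 287.0], [0.0, 518.4, 210.0], [0.0, 0.0, 1.0]] [[0.805, -0.413, 0.425, -224.97], [-0.593, -0.548, 0.591, -1066.687], [-0.011, -0.728, -0.686, 1403.327], [0.0, 0.0, 0.0, 1.0]]
{'time_s': 0.1, 'joint_positions': array([ 1.10558419e+00,  3.13384174e-01,  1.49832308e+00,  1.02136973e-05,
        1.33100127e+00, -2.23439783e-01]), 'dq': array([ 0.00191848, -0.00132247, -0.00272706,  0.00058437, -0.00170085,
       -0.00154516]), 'joint_efforts': array([ 2.87310992e-03, -4.02808714e+01, -2.52645832e+01,  6.95335586e-02,
        3.41501925e-02, -2.53521637e-05]), 'tcp_pos': array([125.63171934, 509.53304656, 238.23766613]), 'tcp_rot': array([-3.78808020e-01, -3.11828173e+00,  1.64446249e-03]), 'force': array([-0.47676238, -0.27179532, -0.51728539]), 'wrist_torque': array([ 0.03209454, -0.04099819, -0.01879837]), 'gripper_width': 88.13238738996554}
```

View pics/top0.png

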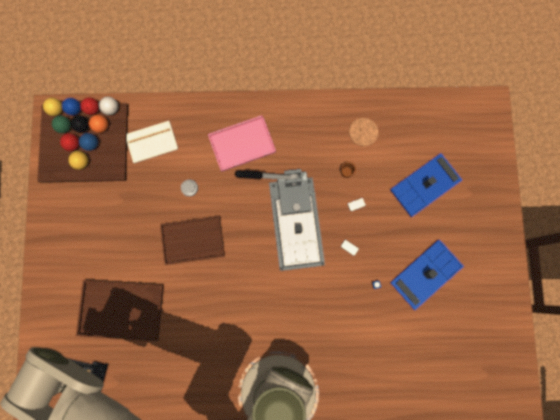

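View pics/side0.png

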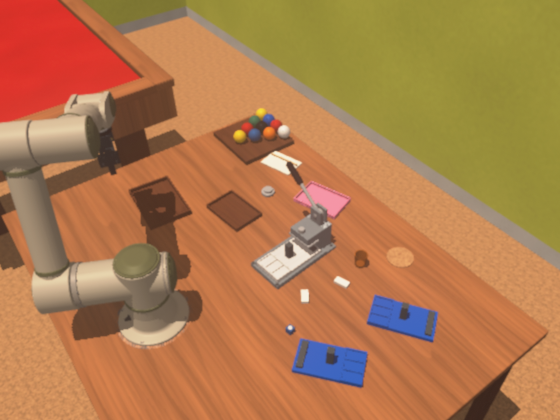

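Top view: the press is at about (297,222). There are two tiles, at (356,204) and (350,248); the other white thing, at (152,141), is a booklet. The tray candidates are brown (193,240), larger brown (120,310), pink (241,143) and the ball tray (83,142), so the meant one is (193,240). The carrier candidates are the silver one in the press and two blue ones at (426,185) and (427,275); the silver one is meant. I'll check the choice with a crop and masks.

```bash
python3 - <<'E'
from h import *
s=snap('top');im=s['img']
c=cv2.resize(im[155:285,150:390],None,fx=3.3,fy=3.3,interpolation=cv2.INTER_CUBIC);cv2.imwrite('pics/c1.png',c)
hsv=cv2.cvtColor(im,cv2.COLOR_BGR2HSV)
m=((hsv[...,1]<60)&(hsv[...,2]>150)).astype(np.uint8)
n,l,st,ce=cv2.connectedComponentsWithStats(m)
for i in range(1,n):
    if st[i,4]>25:
        x,y=ce[i]; pts=np.argwhere(l==i)[:,::-1].astype(np.float32)
        w=np.array([ray(s,*p,12)[:2] for p in pts],np.float32)
        print(st[i].tolist(),np.round(ce[i],1),[np.round(q,2) for q in cv2.minAreaRect(w)],w.mean(0))
# tray
g=((im.max(2)<75)).astype(np.uint8)
n,l,st,ce=cv2.connectedComponentsWithStats(g)
for i in range(1,n):
    if st[i,4]>40:
        pts=np.argwhere(l==i)[:,::-1].astype(np.float32)
        w=np.array([ray(s,*p,18)[:2] for p in pts],np.float32)
        print('dark',st[i].tolist(),np.round(ce[i],1),[np.round(q,2) for q in cv2.minAreaRect(w)])
E
```

```text
[100, 98, 16, 16, 202] [107.4 105.2] [array([924.45, 545.54]), array([53.13, 49.65]), np.float64(1.79)] [925.2405 545.8043]
[127, 122, 43, 19, 272] [147.6 130.8] [array([834.66, 410.81]), array([ 21.88, 145.98]), np.float64(17.61)] [834.2249 410.9758]
[129, 131, 48, 31, 855] [152.2 146. ] [array([782.53, 394.5 ]), array([ 64.83, 146.69]), np.float64(17.09)] [782.25433 394.96017]
[302, 173, 5, 8, 32] [304.2 176.8] [array([669.53, -98.25]), array([12.96, 23.3 ]), np.float64(88.21)] [668.4734  -98.82274]
[182, 180, 15, 16, 188] [188.9 187.7] [array([640.97, 273.69]), array([49.66, 45.16]), np.float64(0.28)] [640.41516 273.91885]
[276, 196, 45, 70, 1939] [298.1 237.1] [array([494.05, -72.6 ]), array([212.45, 118.04]), np.float64(5.8)] [473.2369  -73.59577]
[348, 199, 17, 11, 115] [355.9 204.2] [array([ 575.06, -262.41]), array([25.52, 49.01]), np.float64(17.3)] [ 574.9385  -262.19925]
[293, 203, 8, 7, 41] [296.2 206.2] [array([571.55, -69.6 ]), array([20.49, 20.72]), np.float64(43.96)] [572.4171  -70.15399]
[342, 240, 16, 15, 129] [349.3 247.3] [array([ 437.15, -234.07]), array([50.31, 2
[... 1040 characters left out ...]
.62,  58.44]), np.float64(80.5)]
dark [32, 348, 76, 37, 808] [ 72.3 363.1] [array([ 98.27, 637.38]), array([236.85,  63.6 ]), np.float64(74.68)]
dark [270, 366, 42, 23, 329] [291.1 374.7] [array([ 55.59, -43.51]), array([135.35,  28.16]), np.float64(63.83)]
dark [253, 376, 13, 25, 103] [258.5 387.1] [array([18.61, 59.05]), array([22.3 , 75.49]), np.float64(54.18)]
dark [192, 383, 16, 6, 47] [199.1 385. ] [array([ 29.65, 236.7 ]), array([45.24, 14.42]), np.float64(88.73)]
dark [185, 384, 46, 21, 525] [208.4 396.3] [array([  1.68, 213.54]), array([ 57.28, 133.32]), np.float64(3.68)]
dark [202, 408, 46, 12, 270] [225.6 415.4] [array([-52.1 , 161.81]), array([134.65,  31.19]), np.float64(88.72)]
```

View pics/c1.png

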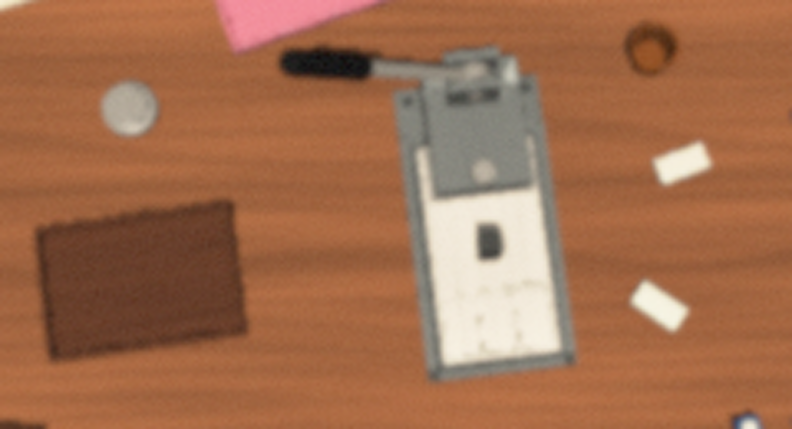

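The crop confirms the choice: the silver carrier lies in the press with its nests to the robot, the brown tray is the smaller one, and two tiles are present. Next I fit the press and tray poses.

```bash
python3 - <<'E'
from h import *
s=snap('top');im=s['img'];hsv=cv2.cvtColor(im,cv2.COLOR_BGR2HSV)
def W(m,z,x0,x1,y0,y1):
    k=np.zeros_like(m);k[y0:y1,x0:x1]=m[y0:y1,x0:x1]
    n,l,st,ce=cv2.connectedComponentsWithStats(k);i=1+np.argmax(st[1:,4])
    p=np.argwhere(l==i)[:,::-1];print(st[i]);return np.array([ray(s,*q,z)[:2] for q in p],np.float32)
grey=(hsv[...,1]<90).astype(np.uint8)
p=W(grey,18,255,340,188,285)
b=cv2.minAreaRect(p);print('base',b,np.round(cv2.boxPoints(b),1).tolist())
white=((hsv[...,1]<60)&(hsv[...,2]>150)).astype(np.uint8)
p=W(white,24,265,330,212,285);b=cv2.minAreaRect(p);print('carr',b,np.round(cv2.boxPoints(b),1).tolist())
print('tray px',im[240,193],'table',im[260,240],'base',im[230,276])
tr=(im[...,2]<110).astype(np.uint8)
p=W(tr,18,150,235,205,275);b=cv2.minAreaRect(p);print('tray',b)
# post top
dk=(im.max(2)<110).astype(np.uint8)
p=W(dk,85,285,312,217,240);b=cv2.minAreaRect(p);print('post',b,p.mean(0))
E
```

```text
[ 270  188   54   83 3624]
base ((507.59136962890625, -69.31961059570312), (265.3151550292969, 142.8677215576172), 5.855858325958252) [[368.29998779296875, -11.800000190734863], [382.8999938964844, -153.89999389648438], [646.7999877929688, -126.80000305175781], [632.2999877929688, 15.300000190734863]]
[ 277  212   44   54 1847]
carr ((473.2135314941406, -73.93841552734375), (171.64649963378906, 117.60271453857422), 5.585503578186035) [[382.1000061035156, -23.799999237060547], [393.5, -140.8000030517578], [564.4000244140625, -124.0999984741211], [552.9000244140625, -7.099999904632568]]
tray px [ 43  63 107] table [ 60  95 156] base [118 128 133]
[ 161  216   64   48 2374]
tray ((472.6195068359375, 261.4500427246094), (129.06442260742188, 189.8448944091797), 6.129715919494629)
[296 224   5   9  43]
post ((492.68621826171875, -70.44581604003906), (12.155481338500977, 24.527725219726562), 88.39673614501953) [492.6926  -70.15742]
```

Press at about (492.5, -71), yaw 0.1 rad; tray centre (472.6, 261.5), yaw 0.107. Tile A at (575,-262), long axis 107°; tile B at (437,-234), long axis 54.6°. I'll go above tile B.

Call:
{"method": "apply_moves", "body": {"steps": [{"x": 31.1, "y": -74.4, "z": 0, "rz": -0.377, "grip": -1}, {"x": 31.1, "y": -74.4, "z": 0, "rz": -0.377}, {"x": 31.1, "y": -74.4, "z": 0, "rz": -0.377}, {"x": 31.1, "y": -74.4, "z": 0, "rz": -0.377}, {"x": 31.1, "y": -74.4, "z": 0, "rz": -0.377}, {"x": 31.1, "y": -74.4, "z": 0, "rz": -0.377}, {"x": 31.1, "y": -74.4, "z": 0, "rz": -0.377}, {"x": 31.1, "y": -74.4, "z": 0, "rz": -0.377}, {"x": 31.1, "y": -74.4, "z": 0, "rz": -0.377}, {"x": 31.1, "y": -74.4, "z": 0, "rz": -0.377}, {"x": 31.1, "y": -74.4, "z": 0, "rz": -0.377}, {"x": 31.1, "y": -74.4, "z": 0, "rz": -0.377}], "force": 12}}

```text
$.steps[0]: bad value
```

Call:
{"method": "apply_moves", "body": {"steps": [{"x": 3.1, "y": -5.0, "z": 0, "rx": 0, "ry": 0, "rz": -0.05, "grip": -1}], "force": 12}}

```text
time_s: 0.32
tcp_pos: [156.1, 460.1, 237.8]
tcp_rot: [-0.453, -3.108, 0.001]
force: [0.5, 0.9, 0.2]
gripper_width: 88.3
```

Call:
{"method": "apply_moves", "body": {"steps": [{"x": 2.3, "y": -5.8, "z": 0, "rx": 0, "ry": 0, "rz": -0.03, "grip": -1}, {"x": 4.6, "y": -11.6, "z": 0, "rx": 0, "ry": 0, "rz": -0.06, "grip": -1}, {"x": 7.0, "y": -17.4, "z": 0, "rx": 0, "ry": 0, "rz": -0.09, "grip": -1}, {"x": 9.4, "y": -23.2, "z": 0, "rx": 0, "ry": 0, "rz": -0.12, "grip": -1}, {"x": 11.7, "y": -29.0, "z": 0, "rx": 0, "ry": 0, "rz": -0.15, "grip": -1}, {"x": 14.1, "y": -34.8, "z": 0, "rx": 0, "ry": 0, "rz": -0.18, "grip": -1}, {"x": 16.4, "y": -40.6, "z": 0, "rx": 0, "ry": 0, "rz": -0.21, "grip": -1}, {"x": 18.7, "y": -46.4, "z": 0, "rx": 0, "ry": 0, "rz": -0.24, "grip": -1}, {"x": 21.1, "y": -52.2, "z": 0, "rx": 0, "ry": 0, "rz": -0.27, "grip": -1}, {"x": 23.4, "y": -58.0, "z": 0, "rx": 0, "ry": 0, "rz": -0.3, "grip": -1}, {"x": 28.1, "y": -69.4, "z": 0, "rx": 0, "ry": 0, "rz": -0.328, "grip": -1}, {"x": 28.1, "y": -69.4, "z": 0, "rx": 0, "ry": 0, "rz": -0.328, "grip": -1}]}}

```text
time_s: 1.82
tcp_pos: [437.5, -236.0, 237.7]
tcp_rot: [-0.955, -2.992, 0.001]
force: [0.1, 1.3, 0.3]
gripper_width: 88.2
```

Call:
{"method": "apply_moves", "body": {"steps": [{"x": 0, "y": 0.15, "z": -6.0, "grip": -1}, {"x": 0, "y": 0.15, "z": -12.0, "grip": -1}, {"x": 0, "y": 0.15, "z": -18.0, "grip": -1}, {"x": 0, "y": 0.15, "z": -21.0, "grip": -1}, {"x": 0, "y": 0.15, "z": -23.1, "grip": -1}, {"x": 0, "y": 0.15, "z": -23.2, "grip": -1}, {"x": 0, "y": 0.15, "z": -23.2, "grip": 0.2}, {"x": 0, "y": 0.15, "z": -23.2, "grip": 0.4}, {"x": 0, "y": 0.15, "z": -23.2, "grip": 1}, {"x": 0, "y": 0.15, "z": -23.2, "grip": 1}, {"x": 0, "y": 0.15, "z": -23.2, "grip": 1}, {"x": 0, "y": 0.15, "z": -23.2, "grip": 1}], "force": 12}}

```text
$.steps[0]: bad value
```

Call:
{"method": "apply_moves", "body": {"steps": [{"x": 0, "y": 0.15, "z": -6.0, "rx": 0, "ry": 0, "rz": 0, "grip": -1}, {"x": 0, "y": 0.15, "z": -12.0, "rx": 0, "ry": 0, "rz": 0, "grip": -1}, {"x": 0, "y": 0.15, "z": -18.0, "rx": 0, "ry": 0, "rz": 0, "grip": -1}, {"x": 0, "y": 0.15, "z": -21.0, "rx": 0, "ry": 0, "rz": 0, "grip": -1}, {"x": 0, "y": 0.15, "z": -23.1, "rx": 0, "ry": 0, "rz": 0, "grip": -1}, {"x": 0, "y": 0.15, "z": -23.2, "rx": 0, "ry": 0, "rz": 0, "grip": -1}, {"x": 0, "y": 0.15, "z": -23.2, "rx": 0, "ry": 0, "rz": 0, "grip": 0.2}, {"x": 0, "y": 0.15, "z": -23.2, "rx": 0, "ry": 0, "rz": 0, "grip": 0.4}, {"x": 0, "y": 0.15, "z": -23.2, "rx": 0, "ry": 0, "rz": 0, "grip": 1}, {"x": 0, "y": 0.15, "z": -23.2, "rx": 0, "ry": 0, "rz": 0, "grip": 1}, {"x": 0, "y": 0.15, "z": -23.2, "rx": 0, "ry": 0, "rz": 0, "grip": 1}, {"x": 0, "y": 0.15, "z": -23.2, "rx": 0, "ry": 0, "rz": 0, "grip": 1}], "force": 12}}

```text
time_s: 3.32
tcp_pos: [437.6, -234.6, 5.9]
tcp_rot: [-0.955, -2.992, 0.001]
force: [-0.4, 0.7, 5.4]
gripper_width: 50.1
```

Call:
{"method": "apply_moves", "body": {"steps": [{"x": 0, "y": 0, "z": 3.0, "rx": 0, "ry": 0, "rz": 0, "grip": 1}, {"x": 0, "y": 0, "z": 7.0, "rx": 0, "ry": 0, "rz": 0, "grip": 1}, {"x": 0, "y": 2.0, "z": 8.0, "rx": 0, "ry": 0, "rz": -0.15, "grip": 1}, {"x": -0.4, "y": 4.0, "z": 8.0, "rx": 0, "ry": 0, "rz": -0.3, "grip": 1}, {"x": -0.6, "y": 7.0, "z": 8.0, "rx": 0, "ry": 0, "rz": -0.45, "grip": 1}, {"x": -0.9, "y": 10.0, "z": 8.0, "rx": 0, "ry": 0, "rz": -0.6, "grip": 1}, {"x": -1.16, "y": 12.0, "z": 8.0, "rx": 0, "ry": 0, "rz": -0.75, "grip": 1}, {"x": -1.16, "y": 12.16, "z": 8.0, "rx": 0, "ry": 0, "rz": -0.853, "grip": 1}, {"x": -1.16, "y": 12.16, "z": 6.0, "rx": 0, "ry": 0, "rz": -0.853, "grip": 1}, {"x": -1.16, "y": 12.16, "z": 4.0, "rx": 0, "ry": 0, "rz": -0.853, "grip": 1}, {"x": -1.16, "y": 12.16, "z": 3.2, "rx": 0, "ry": 0, "rz": -0.853, "grip": 1}, {"x": -1.16, "y": 12.16, "z": 3.2, "rx": 0, "ry": 0, "rz": -0.853, "grip": 1}]}}

```text
time_s: 4.82
tcp_pos: [425.9, -113.0, 37.8]
tcp_rot: [-2.107, -2.328, 0.001]
force: [0.8, 0.7, 0.3]
gripper_width: 49.6
```

```bash
python3 - <<'E'
from h import *
s=snap('side')
c=cv2.resize(s['img'][220:320,230:370],None,fx=5,fy=5,interpolation=cv2.INTER_CUBIC);cv2.imwrite('pics/c2.png',c)
E
```

```text
(no output)
```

View pics/c2.png

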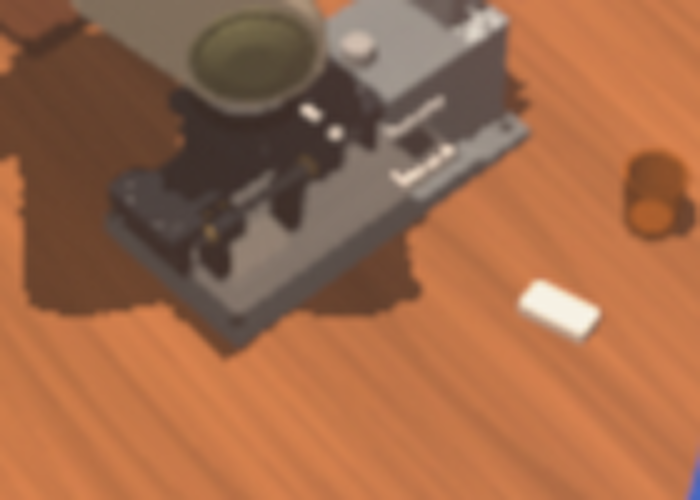

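The side view shows the tile between the fingers over the right nest, in shadow. I'll lower it slowly.

Call:
{"method": "apply_moves", "body": {"steps": [{"x": 0, "y": 0, "z": -0.3, "rx": 0, "ry": 0, "rz": 0, "grip": 1}, {"x": 0, "y": 0, "z": -0.5, "rx": 0, "ry": 0, "rz": 0, "grip": 1}, {"x": 0, "y": 0, "z": -0.65, "rx": 0, "ry": 0, "rz": 0, "grip": 1}, {"x": 0, "y": 0, "z": -0.75, "rx": 0, "ry": 0, "rz": 0, "grip": 1}, {"x": 0, "y": 0, "z": -0.78, "rx": 0, "ry": 0, "rz": 0, "grip": 1}, {"x": 0, "y": 0, "z": -0.78, "rx": 0, "ry": 0, "rz": 0, "grip": 1}]}}

```text
time_s: 5.62
tcp_pos: [426.2, -113.1, 30.4]
tcp_rot: [-2.108, -2.329, 0.001]
force: [-0.7, -0.7, 0.2]
gripper_width: 49.7
```

Call:
{"method": "apply_moves", "body": {"steps": [{"x": 0, "y": 0, "z": 0, "rx": 0, "ry": 0, "rz": 0, "grip": -0.35}, {"x": 0, "y": 0, "z": 0, "rx": 0, "ry": 0, "rz": 0, "grip": -0.35}, {"x": 0, "y": 0, "z": 0, "rx": 0, "ry": 0, "rz": 0, "grip": -0.35}, {"x": 0, "y": 0, "z": 2.0, "rx": 0, "ry": 0, "rz": 0, "grip": -0.35}, {"x": 0, "y": 0, "z": 6.0, "rx": 0, "ry": 0, "rz": 0, "grip": -0.35}, {"x": 0, "y": -3.0, "z": 10.0, "rx": 0, "ry": 0, "rz": -0.18, "grip": -1}, {"x": 2.0, "y": -6.0, "z": 10.0, "rx": 0, "ry": 0, "rz": -0.36, "grip": -1}, {"x": 4.0, "y": -9.0, "z": 10.0, "rx": 0, "ry": 0, "rz": -0.54, "grip": -1}, {"x": 6.0, "y": -12.0, "z": 10.0, "rx": 0, "ry": 0, "rz": -0.72, "grip": -1}, {"x": 7.0, "y": -17.0, "z": 10.0, "rx": 0, "ry": 0, "rz": -0.9, "grip": -1}, {"x": 7.0, "y": -22.0, "z": 10.0, "rx": 0, "ry": 0, "rz": -1.08, "grip": -1}, {"x": 7.0, "y": -22.0, "z": 10.0, "rx": 0, "ry": 0, "rz": -1.26, "grip": -1}]}}

```text
time_s: 7.12
tcp_pos: [495.6, -336.0, 129.8]
tcp_rot: [-3.078, -0.626, 0.001]
force: [-0.3, 0.3, -1.0]
gripper_width: 88.2
```

```bash
cat >> h.py <<'E'
def whites(s,z=12,lo=60,hi=200):
    im=s['img'];hsv=cv2.cvtColor(im,cv2.COLOR_BGR2HSV)
    m=((hsv[...,1]<60)&(hsv[...,2]>150)).astype(np.uint8)
    n,l,st,ce=cv2.connectedComponentsWithStats(m)
    for i in range(1,n):
        if lo<st[i,4]<hi:
            w=np.array([ray(s,*p,z)[:2] for p in np.argwhere(l==i)[:,::-1]],np.float32)
            print(st[i].tolist(),[np.round(q,1) for q in cv2.minAreaRect(w)],w.mean(0).round(1))
E
python3 - <<'E'
from h import *
s=snap('top');whites(s)
a=s['img'][170:290,240:400];b=snap('side')['img'][220:340,230:390]
cv2.imwrite('pics/c3.png',np.hstack([cv2.resize(q,None,fx=2.5,fy=3.5,interpolation=cv2.INTER_CUBIC) for q in(a,b)]))
E
```

```text
[182, 180, 15, 16, 183] [array([641. , 273.7]), array([49.7, 45.2]), np.float64(0.3)] [640.1 273.9]
```

View pics/c3.png

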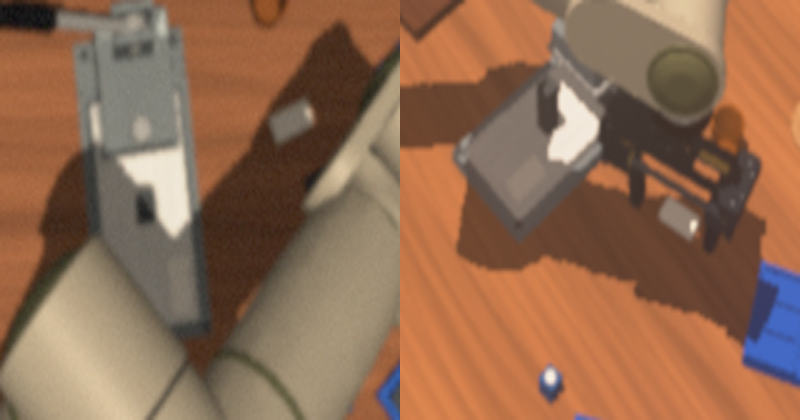

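Call:
{"method": "apply_moves", "body": {"steps": [{"x": 4.0, "y": 3.7, "z": 0, "rx": 0, "ry": 0, "rz": -0.1, "grip": -1}, {"x": 7.94, "y": 7.38, "z": 0, "rx": 0, "ry": 0, "rz": -0.1, "grip": -1}, {"x": 7.94, "y": 7.38, "z": -4.0, "rx": 0, "ry": 0, "rz": -0.1, "grip": -1}, {"x": 7.94, "y": 7.38, "z": -8.0, "rx": 0, "ry": 0, "rz": -0.1, "grip": -1}, {"x": 7.94, "y": 7.38, "z": -11.0, "rx": 0, "ry": 0, "rz": -0.1, "grip": -1}, {"x": 7.94, "y": 7.38, "z": -12.4, "rx": 0, "ry": 0, "rz": -0.1, "grip": -1}, {"x": 7.94, "y": 7.38, "z": -12.4, "rx": 0, "ry": 0, "rz": -0.1, "grip": 0.2}, {"x": 7.94, "y": 7.38, "z": -12.4, "rx": 0, "ry": 0, "rz": -0.1, "grip": 0.4}, {"x": 7.94, "y": 7.38, "z": -12.4, "rx": 0, "ry": 0, "rz": -0.1, "grip": 1}, {"x": 7.94, "y": 7.38, "z": -12.4, "rx": 0, "ry": 0, "rz": -0.1, "grip": 1}, {"x": 7.94, "y": 7.38, "z": -12.4, "rx": 0, "ry": 0, "rz": -0.1, "grip": 1}, {"x": 7.94, "y": 7.38, "z": -12.4, "rx": 0, "ry": 0, "rz": -0.1, "grip": 1}]}}

```text
time_s: 8.72
tcp_pos: [575.6, -260.0, 6.6]
tcp_rot: [-3.104, -0.482, -0.0]
force: [-2.1, 0.2, 5.9]
gripper_width: 49.7
```

Call:
{"method": "apply_moves", "body": {"steps": [{"x": 0, "y": 0, "z": 4.0, "rx": 0, "ry": 0, "rz": 0, "grip": 1}, {"x": -2.0, "y": 0, "z": 8.0, "rx": 0, "ry": 0, "rz": 0.1, "grip": 1}, {"x": -6.0, "y": 1.0, "z": 10.0, "rx": 0, "ry": 0, "rz": 0.25, "grip": 1}, {"x": -11.0, "y": 3.0, "z": 10.0, "rx": 0, "ry": 0, "rz": 0.4, "grip": 1}, {"x": -15.0, "y": 5.0, "z": 10.0, "rx": 0, "ry": 0, "rz": 0.55, "grip": 1}, {"x": -15.64, "y": 8.0, "z": 10.0, "rx": 0, "ry": 0, "rz": 0.7, "grip": 1}, {"x": -15.64, "y": 11.0, "z": 10.0, "rx": 0, "ry": 0, "rz": 0.85, "grip": 1}, {"x": -15.64, "y": 14.0, "z": 10.0, "rx": 0, "ry": 0, "rz": 1.0, "grip": 1}, {"x": -15.64, "y": 18.0, "z": 10.0, "rx": 0, "ry": 0, "rz": 1.15, "grip": 1}, {"x": -15.64, "y": 21.0, "z": 9.0, "rx": 0, "ry": 0, "rz": 1.3, "grip": 1}, {"x": -15.64, "y": 21.7, "z": 7.0, "rx": 0, "ry": 0, "rz": 1.361, "grip": 1}, {"x": -15.64, "y": 21.7, "z": 5.0, "rx": 0, "ry": 0, "rz": 1.361, "grip": 1}]}}

```text
time_s: 10.22
tcp_pos: [419.1, -42.3, 56.1]
tcp_rot: [-2.107, -2.33, 0.0]
force: [1.2, -0.1, -0.8]
gripper_width: 50.0
```

Call:
{"method": "apply_moves", "body": {"steps": [{"x": 0, "y": 0, "z": -1.0, "rx": 0, "ry": 0, "rz": 0, "grip": 1}, {"x": 0, "y": 0, "z": -1.5, "rx": 0, "ry": 0, "rz": 0, "grip": 1}, {"x": 0, "y": 0, "z": -1.5, "rx": 0, "ry": 0, "rz": 0, "grip": 1}]}}

```text
time_s: 10.6
tcp_pos: [419.2, -42.4, 41.2]
tcp_rot: [-2.107, -2.33, 0.0]
force: [-0.7, -0.5, 0.0]
gripper_width: 49.3
```

Call:
{"method": "apply_moves", "body": {"steps": [{"x": 0, "y": -0.06, "z": -0.4, "rx": 0, "ry": 0, "rz": 0, "grip": 1}, {"x": 0, "y": -0.06, "z": -0.7, "rx": 0, "ry": 0, "rz": 0, "grip": 1}, {"x": 0, "y": -0.06, "z": -0.9, "rx": 0, "ry": 0, "rz": 0, "grip": 1}, {"x": 0, "y": -0.06, "z": -1.02, "rx": 0, "ry": 0, "rz": 0, "grip": 1}, {"x": 0, "y": -0.06, "z": -1.02, "rx": 0, "ry": 0, "rz": 0, "grip": 1}]}}

```text
time_s: 11.22
tcp_pos: [419.2, -43.0, 30.9]
tcp_rot: [-2.107, -2.33, 0.0]
force: [-0.3, 0.8, -0.3]
gripper_width: 49.8
```

Call:
{"method": "apply_moves", "body": {"steps": [{"x": 0, "y": 0, "z": 0, "rx": 0, "ry": 0, "rz": 0, "grip": -0.35}, {"x": 0, "y": 0, "z": 0, "rx": 0, "ry": 0, "rz": 0, "grip": -0.35}, {"x": 0, "y": 0, "z": 0, "rx": 0, "ry": 0, "rz": 0, "grip": -0.35}, {"x": 0, "y": 0, "z": 3.0, "rx": 0, "ry": 0, "rz": 0, "grip": -0.35}, {"x": 0, "y": 0, "z": 8.0, "rx": 0, "ry": 0, "rz": 0, "grip": -0.35}, {"x": -3.0, "y": 4.0, "z": 13.0, "rx": 0, "ry": 0, "rz": 0.15, "grip": -0.35}, {"x": -6.0, "y": 8.0, "z": 16.0, "rx": 0, "ry": 0, "rz": 0.3, "grip": -0.1}, {"x": -8.0, "y": 13.0, "z": 16.0, "rx": 0, "ry": 0, "rz": 0.45, "grip": 0.05}, {"x": -8.0, "y": 18.0, "z": 16.0, "rx": 0, "ry": 0, "rz": 0.6, "grip": 0.05}, {"x": -8.0, "y": 23.0, "z": 16.0, "rx": 0, "ry": 0, "rz": 0.75, "grip": 0.05}, {"x": -8.0, "y": 28.0, "z": 16.0, "rx": 0, "ry": 0, "rz": 0.9, "grip": 0.05}, {"x": -8.0, "y": 30.0, "z": 16.0, "rx": 0, "ry": 0, "rz": 1.05, "grip": 0.05}]}}

```text
time_s: 12.72
tcp_pos: [338.6, 259.1, 190.8]
tcp_rot: [-0.644, -3.074, 0.0]
force: [0.8, -0.7, -0.6]
gripper_width: 41.4
```

```bash
python3 - <<'E'
from h import *
s=snap('top');whites(s)
a=s['img'][170:290,240:400];b=snap('side')['img'][200:320,230:390]
cv2.imwrite('pics/c4.png',np.hstack([cv2.resize(q,None,fx=2.5,fy=3.5,interpolation=cv2.INTER_CUBIC) for q in(a,b)]))
E
```

```text
[181, 180, 16, 16, 186] [array([640.4, 273.3]), array([48.9, 47.2]), np.float64(26.3)] [640.3 274. ]
```

View pics/c4.png

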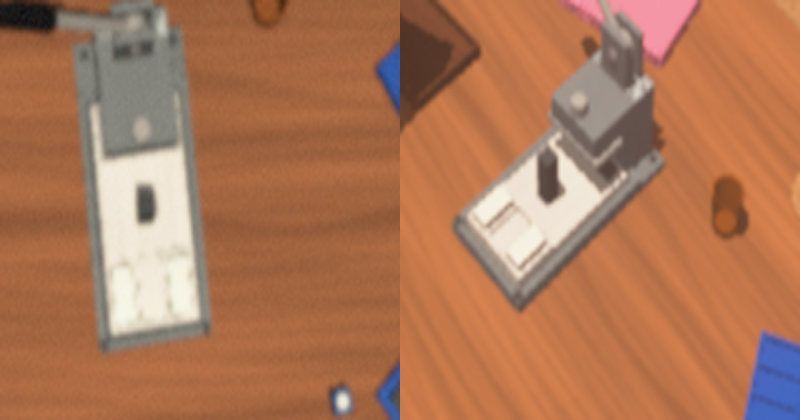

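Both tiles lie flat in the outer nests (top crop (122,290) and (182,285)), and none is left on the table. Now for the carrier's post.

Call:
{"method": "apply_moves", "body": {"steps": [{"x": 2.6, "y": -5.5, "z": 0, "rx": 0, "ry": 0, "rz": 0.1, "grip": 0.05}, {"x": 5.2, "y": -11.0, "z": 0, "rx": 0, "ry": 0, "rz": 0.2, "grip": 0.05}, {"x": 7.8, "y": -16.5, "z": 0, "rx": 0, "ry": 0, "rz": 0.3, "grip": 0.05}, {"x": 10.4, "y": -22.0, "z": 0, "rx": 0, "ry": 0, "rz": 0.4, "grip": 0.05}, {"x": 13.0, "y": -27.5, "z": 0, "rx": 0, "ry": 0, "rz": 0.513, "grip": 0.05}, {"x": 15.5, "y": -33.0, "z": 0, "rx": 0, "ry": 0, "rz": 0.513, "grip": 0.05}, {"x": 15.5, "y": -33.0, "z": -4, "rx": 0, "ry": 0, "rz": 0.513, "grip": 0.05}, {"x": 15.5, "y": -33.0, "z": -8.0, "rx": 0, "ry": 0, "rz": 0.513, "grip": 0.05}, {"x": 15.5, "y": -33.0, "z": -8.0, "rx": 0, "ry": 0, "rz": 0.513, "grip": 0.05}]}}

```text
time_s: 13.95
tcp_pos: [492.0, -72.2, 109.0]
tcp_rot: [0.145, -3.133, -0.002]
force: [-0.1, 0.1, 0.9]
gripper_width: 41.7
```

Call:
{"method": "apply_moves", "body": {"steps": [{"x": 0.18, "y": 0.12, "z": -2.0, "rx": 0, "ry": 0, "rz": 0.007, "grip": 0.05}, {"x": 0.18, "y": 0.12, "z": -4.0, "rx": 0, "ry": 0, "rz": 0.007, "grip": 0.05}, {"x": 0.18, "y": 0.12, "z": -4.8, "rx": 0, "ry": 0, "rz": 0.007, "grip": 0.05}, {"x": 0.18, "y": 0.12, "z": -4.8, "rx": 0, "ry": 0, "rz": 0.007, "grip": 0.05}, {"x": 0.18, "y": 0.12, "z": -4.8, "rx": 0, "ry": 0, "rz": 0.007, "grip": 0.3}, {"x": 0.18, "y": 0.12, "z": -4.8, "rx": 0, "ry": 0, "rz": 0.007, "grip": 0.45}, {"x": 0.18, "y": 0.12, "z": -4.8, "rx": 0, "ry": 0, "rz": 0.007, "grip": 0.55}, {"x": 0.18, "y": 0.12, "z": -4.8, "rx": 0, "ry": 0, "rz": 0.007, "grip": 1}, {"x": 0.18, "y": 0.12, "z": -4.8, "rx": 0, "ry": 0, "rz": 0.007, "grip": 1}, {"x": 0.18, "y": 0.12, "z": -4.8, "rx": 0, "ry": 0, "rz": 0.007, "grip": 1}], "force": 55}}

```text
time_s: 15.2
tcp_pos: [494.2, -71.4, 61.7]
tcp_rot: [0.156, -3.133, -0.001]
force: [-0.8, -1.2, 6.8]
gripper_width: 21.4
```

Call:
{"method": "apply_moves", "body": {"steps": [{"x": 0, "y": 0, "z": 0.3, "rx": 0, "ry": 0, "rz": 0, "grip": 1}, {"x": 0, "y": 0, "z": 0.6, "rx": 0, "ry": 0, "rz": 0, "grip": 1}, {"x": 0, "y": 0, "z": 0.9, "rx": 0, "ry": 0, "rz": 0, "grip": 1}, {"x": 0, "y": 0, "z": 1.2, "rx": 0, "ry": 0, "rz": 0, "grip": 1}, {"x": 0, "y": 0, "z": 1.5, "rx": 0, "ry": 0, "rz": 0, "grip": 1}, {"x": -0.5, "y": -0.05, "z": 1.5, "rx": 0, "ry": 0, "rz": 0, "grip": 1}, {"x": -1.0, "y": -0.1, "z": 1.5, "rx": 0, "ry": 0, "rz": 0, "grip": 1}, {"x": -1.5, "y": -0.15, "z": 1.5, "rx": 0, "ry": 0, "rz": 0, "grip": 1}, {"x": -2.0, "y": -0.2, "z": 1.5, "rx": 0, "ry": 0, "rz": 0, "grip": 1}, {"x": -2.0, "y": -0.2, "z": 1.5, "rx": 0, "ry": 0, "rz": 0, "grip": 1}]}}

```text
time_s: 16.45
tcp_pos: [473.8, -73.4, 76.7]
tcp_rot: [0.155, -3.133, -0.001]
force: [0.7, 0.4, -6.7]
gripper_width: 21.7
```

```bash
python3 - <<'E'
from h import *
b=snap('side')['img'][200:320,230:390]
cv2.imwrite('pics/c5.png',cv2.resize(b,None,fx=4.5,fy=4.5,interpolation=cv2.INTER_CUBIC))
print(r.read_state()['wrist_torque'],r.read_state()['joint_positions'].round(2))
E
```

```text
[ 0.03281819  0.06446187 -0.02997235] [-0.4   0.42  1.82 -0.    0.91 -2.07]
```

View pics/c5.png

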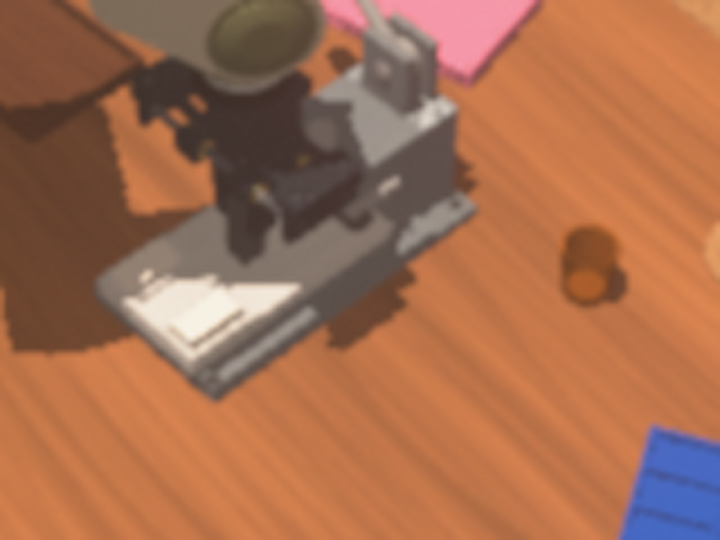

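The side crop shows the carrier lifted level with the tiles in it. I turn it through -180° in two calls.

Call:
{"method": "apply_moves", "body": {"steps": [{"x": 0, "y": 0, "z": 0, "rx": 0, "ry": 0, "rz": -0.05, "grip": 1}, {"x": 0, "y": 0, "z": 0, "rx": 0, "ry": 0, "rz": -0.15, "grip": 1}, {"x": 0, "y": 0, "z": 0, "rx": 0, "ry": 0, "rz": -0.3, "grip": 1}, {"x": 0, "y": 0, "z": 0, "rx": 0, "ry": 0, "rz": -0.45, "grip": 1}, {"x": 0, "y": 0, "z": 0, "rx": 0, "ry": 0, "rz": -0.6, "grip": 1}, {"x": 0, "y": 0, "z": 0, "rx": 0, "ry": 0, "rz": -0.75, "grip": 1}, {"x": 0, "y": 0, "z": 0, "rx": 0, "ry": 0, "rz": -0.9, "grip": 1}, {"x": 0, "y": 0, "z": 0, "rx": 0, "ry": 0, "rz": -1.05, "grip": 1}, {"x": 0, "y": 0, "z": 0, "rx": 0, "ry": 0, "rz": -1.2, "grip": 1}, {"x": 0, "y": 0, "z": 0, "rx": 0, "ry": 0, "rz": -1.35, "grip": 1}, {"x": 0, "y": 0, "z": 0, "rx": 0, "ry": 0, "rz": -1.5, "grip": 1}, {"x": 0, "y": 0, "z": 0, "rx": 0, "ry": 0, "rz": -1.57, "grip": 1}]}}

```text
time_s: 18.0
tcp_pos: [474.3, -73.5, 76.8]
tcp_rot: [-2.11, -2.325, -0.005]
force: [-0.2, -0.0, -6.5]
gripper_width: 21.2
```

Call:
{"method": "apply_moves", "body": {"steps": [{"x": 0, "y": 0, "z": 0, "rx": 0, "ry": 0, "rz": -0.1, "grip": 1}, {"x": 0, "y": 0, "z": 0, "rx": 0, "ry": 0, "rz": -0.25, "grip": 1}, {"x": 0, "y": 0, "z": 0, "rx": 0, "ry": 0, "rz": -0.4, "grip": 1}, {"x": 0, "y": 0, "z": 0, "rx": 0, "ry": 0, "rz": -0.55, "grip": 1}, {"x": 0, "y": 0, "z": 0, "rx": 0, "ry": 0, "rz": -0.7, "grip": 1}, {"x": 0, "y": 0, "z": 0, "rx": 0, "ry": 0, "rz": -0.85, "grip": 1}, {"x": 0, "y": 0, "z": 0, "rx": 0, "ry": 0, "rz": -1.0, "grip": 1}, {"x": 0, "y": 0, "z": 0, "rx": 0, "ry": 0, "rz": -1.15, "grip": 1}, {"x": 0, "y": 0, "z": 0, "rx": 0, "ry": 0, "rz": -1.3, "grip": 1}, {"x": 0, "y": 0, "z": 0, "rx": 0, "ry": 0, "rz": -1.45, "grip": 1}, {"x": 0, "y": 0, "z": 0, "rx": 0, "ry": 0, "rz": -1.55, "grip": 1}, {"x": 0, "y": 0, "z": 0, "rx": 0, "ry": 0, "rz": -1.57, "grip": 1}]}}

```text
time_s: 19.5
tcp_pos: [474.4, -73.5, 76.8]
tcp_rot: [3.137, 0.153, 0.007]
force: [0.3, 0.1, -6.2]
gripper_width: 21.3
```

```bash
python3 - <<'E'
from h import *
b=snap('side')['img'][200:320,230:390];a=snap('top')['img'][170:290,240:360]
cv2.imwrite('pics/c6.png',np.hstack([cv2.resize(q,None,fx=f,fy=3.5,interpolation=cv2.INTER_CUBIC) for q,f in((a,3.2),(b,2.5))]))
st=r.read_state();print(st['tcp_pos'],st['tcp_rot'],st['joint_positions'].round(2))
E
```

```text
[474.37415992 -73.44983319  76.75363401] [3.13693561 0.15541779 0.00653313] [-0.4   0.42  1.83  0.    0.89  1.07]
```

View pics/c6.png

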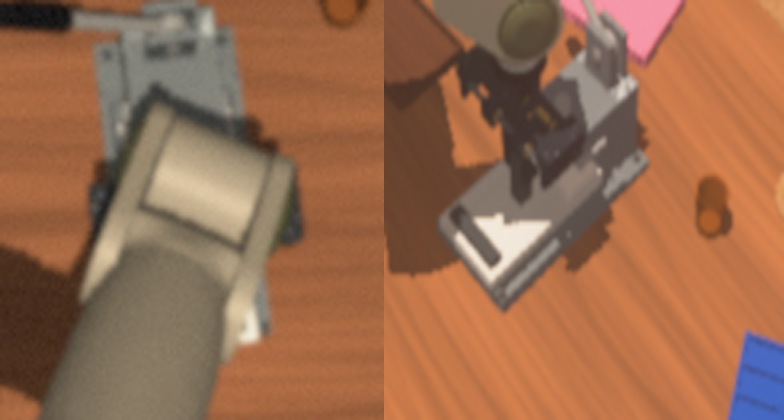

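Call:
{"method": "apply_moves", "body": {"steps": [{"x": 0.5, "y": 0.05, "z": 0, "rx": 0, "ry": 0, "rz": 0, "grip": 1}, {"x": 1.0, "y": 0.1, "z": 0, "rx": 0, "ry": 0, "rz": 0, "grip": 1}, {"x": 1.5, "y": 0.15, "z": 0, "rx": 0, "ry": 0, "rz": 0, "grip": 1}, {"x": 1.84, "y": 0.2, "z": 0, "rx": 0, "ry": 0, "rz": 0, "grip": 1}, {"x": 1.84, "y": 0.2, "z": -0.3, "rx": 0, "ry": 0, "rz": 0, "grip": 1}, {"x": 1.84, "y": 0.2, "z": -0.6, "rx": 0, "ry": 0, "rz": 0, "grip": 1}, {"x": 1.84, "y": 0.2, "z": -0.8, "rx": 0, "ry": 0, "rz": 0, "grip": 1}, {"x": 1.84, "y": 0.2, "z": -1.0, "rx": 0, "ry": 0, "rz": 0, "grip": 1}, {"x": 1.84, "y": 0.2, "z": -1.0, "rx": 0, "ry": 0, "rz": 0, "grip": 1}]}}

```text
time_s: 20.72
tcp_pos: [492.7, -71.4, 66.6]
tcp_rot: [3.137, 0.155, 0.006]
force: [0.7, -0.5, -5.8]
gripper_width: 21.1
```

Call:
{"method": "apply_moves", "body": {"steps": [{"x": 0, "y": 0, "z": -0.15, "rx": 0, "ry": 0, "rz": 0, "grip": 1}, {"x": 0, "y": 0, "z": -0.3, "rx": 0, "ry": 0, "rz": 0, "grip": 1}, {"x": 0, "y": 0, "z": -0.4, "rx": 0, "ry": 0, "rz": 0, "grip": 1}, {"x": 0, "y": 0, "z": -0.48, "rx": 0, "ry": 0, "rz": 0, "grip": 1}, {"x": 0, "y": 0, "z": -0.5, "rx": 0, "ry": 0, "rz": 0, "grip": 1}]}}

```text
time_s: 21.35
tcp_pos: [492.7, -71.4, 61.7]
tcp_rot: [3.137, 0.155, 0.006]
force: [-1.0, 0.2, -2.4]
gripper_width: 21.6
```

The carrier is at its home height with the load coming off. I release, rise and go above the lever sleeve.

Call:
{"method": "apply_moves", "body": {"steps": [{"x": 0, "y": 0, "z": 0, "rx": 0, "ry": 0, "rz": 0, "grip": 0.1}, {"x": 0, "y": 0, "z": 0, "rx": 0, "ry": 0, "rz": 0, "grip": 0.1}, {"x": 0, "y": 0, "z": 0, "rx": 0, "ry": 0, "rz": 0, "grip": 0.1}, {"x": 0, "y": 0, "z": 2.0, "rx": 0, "ry": 0, "rz": 0, "grip": 0.1}, {"x": 0, "y": 0, "z": 5.0, "rx": 0, "ry": 0, "rz": 0, "grip": 0.1}, {"x": 0, "y": 0, "z": 10.0, "rx": 0, "ry": 0, "rz": 0, "grip": 0.1}, {"x": -3, "y": 2.0, "z": 15.0, "rx": 0, "ry": 0, "rz": 0, "grip": 0.5}, {"x": -5, "y": 7.0, "z": 19.0, "rx": 0, "ry": 0, "rz": 0.15, "grip": 1}, {"x": -5, "y": 13.0, "z": 22.0, "rx": 0, "ry": 0, "rz": 0.3, "grip": 1}, {"x": -5, "y": 18.0, "z": 24.0, "rx": 0, "ry": 0, "rz": 0.45, "grip": 1}, {"x": -5, "y": 23.0, "z": 24.0, "rx": 0, "ry": 0, "rz": 0.6, "grip": 1}, {"x": -5, "y": 28.0, "z": 24.0, "rx": 0, "ry": 0, "rz": 0.75, "grip": 1}]}}

```text
time_s: 22.85
tcp_pos: [442.4, 210.3, 302.2]
tcp_rot: [-2.859, -1.301, -0.008]
force: [-0.4, -0.4, -0.3]
gripper_width: 0.5
```

```bash
python3 - <<'E'
from h import *
s=snap('top');b=snap('side')['img'][180:300,230:390];a=s['img'][160:280,230:350]
cv2.imwrite('pics/c7.png',np.hstack([cv2.resize(q,None,fx=f,fy=3.5,interpolation=cv2.INTER_CUBIC) for q,f in((a,3.2),(b,2.5))]))
im=s['img'];hsv=cv2.cvtColor(im,cv2.COLOR_BGR2HSV)
m=((hsv[...,1]<60)&(hsv[...,2]>150)).astype(np.uint8)
n,l,st,ce=cv2.connectedComponentsWithStats(m)
for i in range(1,n):
    if st[i,4]>900:
        w=np.array([ray(s,*p,24)[:2] for p in np.argwhere(l==i)[:,::-1]],np.float32);print(st[i],cv2.minAreaRect(w))
E
```

```text
[ 276  200   44   67 1750] ((491.7991638183594, -71.12523651123047), (211.581787109375, 116.90731048583984), 5.467710494995117)
```

View pics/c7.png

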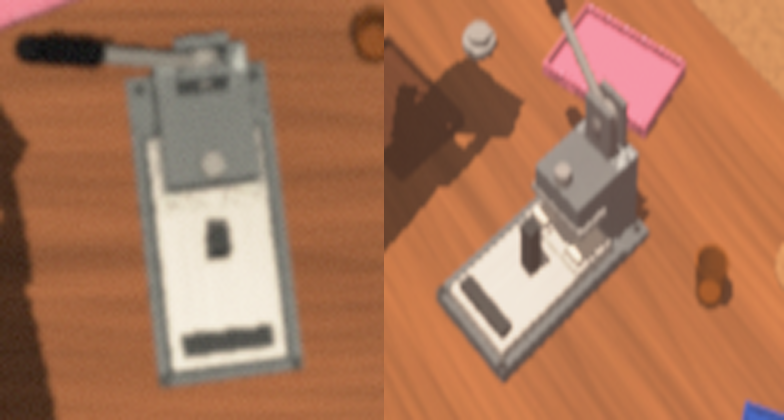

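Carrier is home with its bar at the front (top crop (228,340)), nests under the die and the lever up. Now above the sleeve.

Call:
{"method": "apply_moves", "body": {"steps": [{"x": 3.0, "y": -2.3, "z": 1.0, "rx": 0, "ry": 0, "rz": 0.15, "grip": 1}, {"x": 6.0, "y": -4.6, "z": 1.0, "rx": 0, "ry": 0, "rz": 0.3, "grip": 1}, {"x": 9.0, "y": -7.0, "z": 1.0, "rx": 0, "ry": 0, "rz": 0.45, "grip": 1}, {"x": 12.0, "y": -9.3, "z": 1.0, "rx": 0, "ry": 0, "rz": 0.6, "grip": 1}, {"x": 15.0, "y": -11.6, "z": 1.0, "rx": 0, "ry": 0, "rz": 0.75, "grip": 1}, {"x": 18.0, "y": -14.0, "z": 0.5, "rx": 0, "ry": 0, "rz": 0.815, "grip": 1}, {"x": 18.06, "y": -14.0, "z": -1.0, "rx": 0, "ry": 0, "rz": 0.815, "grip": 1}, {"x": 18.06, "y": -14.0, "z": -1.2, "rx": 0, "ry": 0, "rz": 0.815, "grip": 1}, {"x": 18.06, "y": -14.0, "z": -1.2, "rx": 0, "ry": 0, "rz": 0.815, "grip": 1}]}}

```text
time_s: 24.08
tcp_pos: [622.1, 72.5, 290.2]
tcp_rot: [-2.104, -2.329, -0.006]
force: [-0.5, -0.4, 0.9]
gripper_width: 0.4
```

```bash
python3 - <<'E'
from h import *
b=snap('side')['img'];t=snap('top');print(proj(t,[623,68.4,246]))
a=b[130:250,230:390]
cv2.imwrite('pics/c8.png',cv2.resize(a,None,fx=4,fy=4,interpolation=cv2.INTER_CUBIC))
E
```

```text
[248.95086546 174.73510203]
```

View pics/c8.png

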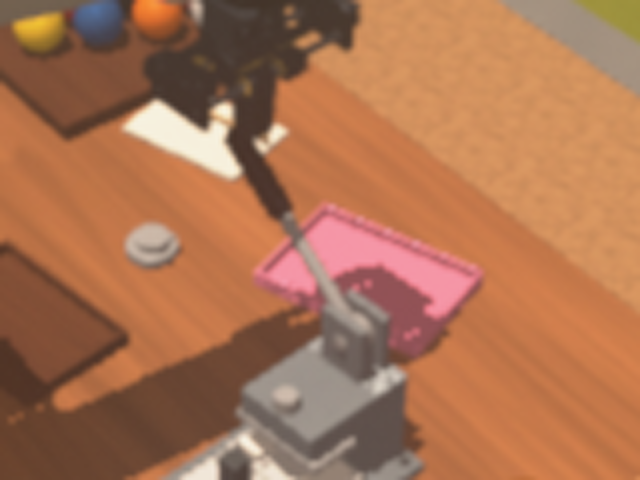

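Call:
{"method": "apply_moves", "body": {"steps": [{"x": 0, "y": 0, "z": -1.5, "rx": 0, "ry": 0, "rz": 0, "grip": 1}, {"x": 0, "y": 0.1, "z": -2.5, "rx": 0, "ry": 0, "rz": 0, "grip": 1}, {"x": 0, "y": 0.3, "z": -4.0, "rx": 0, "ry": 0, "rz": 0, "grip": 1}, {"x": 0, "y": 0.6, "z": -5.5, "rx": 0, "ry": 0, "rz": 0, "grip": 1}, {"x": 0, "y": 0.9, "z": -7.0, "rx": 0, "ry": 0, "rz": 0, "grip": 1}, {"x": 0, "y": 1.2, "z": -8.5, "rx": 0, "ry": 0, "rz": 0, "grip": 1}, {"x": 0, "y": 1.4, "z": -10.0, "rx": 0, "ry": 0, "rz": 0, "grip": 1}, {"x": -0.1, "y": 1.6, "z": -11.5, "rx": 0, "ry": 0, "rz": 0, "grip": 1}, {"x": -0.1, "y": 1.8, "z": -13.0, "rx": 0, "ry": 0, "rz": 0, "grip": 1}, {"x": -0.1, "y": 1.9, "z": -14.5, "rx": 0, "ry": 0, "rz": 0, "grip": 1}, {"x": -0.1, "y": 2.0, "z": -15.5, "rx": 0, "ry": 0, "rz": 0, "grip": 1}, {"x": -0.1, "y": 2.0, "z": -15.5, "rx": 0, "ry": 0, "rz": 0, "grip": 1}]}}

```text
time_s: 25.68
tcp_pos: [621.6, 93.6, 136.2]
tcp_rot: [-2.104, -2.331, -0.01]
force: [-2.0, 4.0, 11.3]
gripper_width: 0.3
```

Pushing with 11 N. I'll continue to the stop.

Call:
{"method": "apply_moves", "body": {"steps": [{"x": 0, "y": 0, "z": -0.7, "rx": 0, "ry": 0, "rz": 0, "grip": 1}, {"x": 0, "y": 0, "z": -1.4, "rx": 0, "ry": 0, "rz": 0, "grip": 1}, {"x": 0, "y": 0, "z": -1.9, "rx": 0, "ry": 0, "rz": 0, "grip": 1}, {"x": 0, "y": 0, "z": -2.2, "rx": 0, "ry": 0, "rz": 0, "grip": 1}, {"x": 0, "y": 0, "z": -2.2, "rx": 0, "ry": 0, "rz": 0, "grip": 1}]}}

```text
time_s: 26.3
tcp_pos: [622.1, 92.7, 115.6]
tcp_rot: [2.104, 2.33, 0.011]
force: [-3.3, -5.7, 13.0]
gripper_width: 0.5
```

Call:
{"method": "apply_moves", "body": {"steps": [{"x": 0, "y": 0, "z": -0.3, "rx": 0, "ry": 0, "rz": 0, "grip": 1}, {"x": 0, "y": 0, "z": -0.5, "rx": 0, "ry": 0, "rz": 0, "grip": 1}, {"x": 0, "y": 0, "z": -0.5, "rx": 0, "ry": 0, "rz": 0, "grip": 1}]}}

```text
time_s: 26.68
tcp_pos: [622.3, 92.3, 114.5]
tcp_rot: [2.102, 2.328, 0.012]
force: [-13.2, -2.4, 31.3]
gripper_width: 0.1
```

Force rose to 31 N with the tip at z 114.5, so it is at the stop. Now let the lever back up.

Call:
{"method": "apply_moves", "body": {"steps": [{"x": 0, "y": 0, "z": 0.5, "rx": 0, "ry": 0, "rz": 0, "grip": 1}, {"x": 0, "y": 0, "z": 2.0, "rx": 0, "ry": 0, "rz": 0, "grip": 1}, {"x": 0, "y": -0.2, "z": 4.0, "rx": 0, "ry": 0, "rz": 0, "grip": 1}, {"x": 0, "y": -0.4, "z": 6.0, "rx": 0, "ry": 0, "rz": 0, "grip": 1}, {"x": 0, "y": -0.7, "z": 8.0, "rx": 0, "ry": 0, "rz": 0, "grip": 1}, {"x": 0, "y": -1.0, "z": 10.0, "rx": 0, "ry": 0, "rz": 0, "grip": 1}, {"x": 0, "y": -1.3, "z": 12.0, "rx": 0, "ry": 0, "rz": 0, "grip": 1}, {"x": 0, "y": -1.6, "z": 14.0, "rx": 0, "ry": 0, "rz": 0, "grip": 1}, {"x": 0, "y": -1.8, "z": 16.0, "rx": 0, "ry": 0, "rz": 0, "grip": 1}, {"x": 0, "y": -2.0, "z": 18.0, "rx": 0, "ry": 0, "rz": 0, "grip": 1}, {"x": 0, "y": -2.0, "z": 19.0, "rx": 0, "ry": 0, "rz": 0, "grip": 1}, {"x": 0, "y": -2.0, "z": 19.0, "rx": 0, "ry": 0, "rz": 0, "grip": 1}]}}

```text
time_s: 28.18
tcp_pos: [622.4, 72.5, 304.4]
tcp_rot: [2.102, 2.328, 0.012]
force: [-0.1, -0.1, -0.7]
gripper_width: 0.6
```

Call:
{"method": "apply_moves", "body": {"steps": [{"x": -2.0, "y": 0, "z": 0, "rx": 0, "ry": 0, "rz": -0.15, "grip": 1}, {"x": -5.0, "y": -1.0, "z": 0, "rx": 0, "ry": 0, "rz": -0.3, "grip": 1}, {"x": -8.0, "y": -2.5, "z": 0, "rx": 0, "ry": 0, "rz": -0.45, "grip": 1}, {"x": -11.0, "y": -4.5, "z": 0, "rx": 0, "ry": 0, "rz": -0.6, "grip": 0.5}, {"x": -13.0, "y": -7.0, "z": 0, "rx": 0, "ry": 0, "rz": -0.75, "grip": 0.05}, {"x": -13.0, "y": -9.0, "z": -2, "rx": 0, "ry": 0, "rz": -0.9, "grip": 0.05}, {"x": -13.0, "y": -11.0, "z": -4.0, "rx": 0, "ry": 0, "rz": -1.05, "grip": 0.05}, {"x": -13.0, "y": -13.0, "z": -7.0, "rx": 0, "ry": 0, "rz": -1.2, "grip": 0.05}, {"x": -12.97, "y": -14.39, "z": -10.0, "rx": 0, "ry": 0, "rz": -1.35, "grip": 0.05}, {"x": -12.97, "y": -14.39, "z": -14.0, "rx": 0, "ry": 0, "rz": -1.5, "grip": 0.05}, {"x": -12.97, "y": -14.39, "z": -18.0, "rx": 0, "ry": 0, "rz": -1.571, "grip": 0.05}, {"x": -12.97, "y": -14.39, "z": -18.0, "rx": 0, "ry": 0, "rz": -1.571, "grip": 0.05}]}}

```text
time_s: 29.68
tcp_pos: [490.9, -70.6, 121.7]
tcp_rot: [3.131, 0.161, -0.006]
force: [0.5, 0.4, 0.1]
gripper_width: 41.9
```

```bash
python3 - <<'E'
from h import *
b=snap('side')['img'];a=b[130:290,230:390]
cv2.imwrite('pics/c9.png',cv2.resize(a,None,fx=3.5,fy=3.5,interpolation=cv2.INTER_CUBIC))
E
```

```text
(no output)
```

View pics/c9.png

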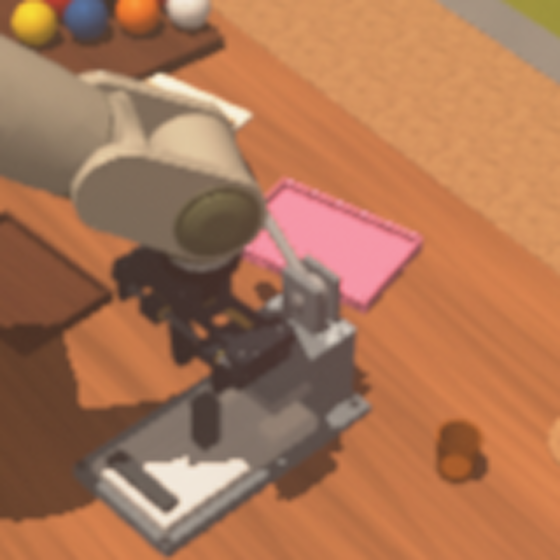

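The lever is back up and the carrier in place. Regrip the post.

Call:
{"method": "apply_moves", "body": {"steps": [{"x": 0.23, "y": -0.08, "z": -2.0, "rx": 0, "ry": 0, "rz": 0, "grip": 0.05}, {"x": 0.23, "y": -0.08, "z": -4.0, "rx": 0, "ry": 0, "rz": 0, "grip": 0.05}, {"x": 0.23, "y": -0.08, "z": -5.5, "rx": 0, "ry": 0, "rz": 0, "grip": 0.05}, {"x": 0.23, "y": -0.08, "z": -6.0, "rx": 0, "ry": 0, "rz": 0, "grip": 0.05}, {"x": 0.23, "y": -0.08, "z": -6.0, "rx": 0, "ry": 0, "rz": 0, "grip": 0.3}, {"x": 0.23, "y": -0.08, "z": -6.0, "rx": 0, "ry": 0, "rz": 0, "grip": 0.45}, {"x": 0.23, "y": -0.08, "z": -6.0, "rx": 0, "ry": 0, "rz": 0, "grip": 0.55}, {"x": 0.23, "y": -0.08, "z": -6.0, "rx": 0, "ry": 0, "rz": 0, "grip": 1}, {"x": 0.23, "y": -0.08, "z": -6.0, "rx": 0, "ry": 0, "rz": 0, "grip": 1}, {"x": 0.23, "y": -0.08, "z": -6.0, "rx": 0, "ry": 0, "rz": 0, "grip": 1}], "force": 55}}

```text
time_s: 30.98
tcp_pos: [494.7, -71.9, 64.5]
tcp_rot: [3.129, 0.162, 0.001]
force: [-1.3, 1.7, 5.9]
gripper_width: 21.4
```

Call:
{"method": "apply_moves", "body": {"steps": [{"x": 0, "y": 0, "z": 0.3, "rx": 0, "ry": 0, "rz": 0, "grip": 1}, {"x": 0, "y": 0, "z": 0.6, "rx": 0, "ry": 0, "rz": 0, "grip": 1}, {"x": 0, "y": 0, "z": 0.9, "rx": 0, "ry": 0, "rz": 0, "grip": 1}, {"x": 0, "y": 0, "z": 1.2, "rx": 0, "ry": 0, "rz": 0, "grip": 1}, {"x": 0, "y": 0, "z": 1.5, "rx": 0, "ry": 0, "rz": 0, "grip": 1}, {"x": -0.5, "y": -0.05, "z": 1.5, "rx": 0, "ry": 0, "rz": 0, "grip": 1}, {"x": -1.0, "y": -0.1, "z": 1.5, "rx": 0, "ry": 0, "rz": 0, "grip": 1}, {"x": -1.5, "y": -0.15, "z": 1.5, "rx": 0, "ry": 0, "rz": 0, "grip": 1}, {"x": -2.0, "y": -0.2, "z": 1.5, "rx": 0, "ry": 0, "rz": 0, "grip": 1}, {"x": -2.0, "y": -0.2, "z": 1.5, "rx": 0, "ry": 0, "rz": 0, "grip": 1}]}}

```text
time_s: 32.22
tcp_pos: [474.4, -73.9, 79.5]
tcp_rot: [3.129, 0.162, 0.001]
force: [0.7, 0.4, -5.2]
gripper_width: 21.6
```

Call:
{"method": "apply_moves", "body": {"steps": [{"x": 0, "y": 0, "z": 0, "rx": 0, "ry": 0, "rz": 0.05, "grip": 1}, {"x": 0, "y": 0, "z": 0, "rx": 0, "ry": 0, "rz": 0.15, "grip": 1}, {"x": 0, "y": 0, "z": 0, "rx": 0, "ry": 0, "rz": 0.3, "grip": 1}, {"x": 0, "y": 0, "z": 0, "rx": 0, "ry": 0, "rz": 0.45, "grip": 1}, {"x": 0, "y": 0, "z": 0, "rx": 0, "ry": 0, "rz": 0.6, "grip": 1}, {"x": 0, "y": 0, "z": 0, "rx": 0, "ry": 0, "rz": 0.75, "grip": 1}, {"x": 0, "y": 0, "z": 0, "rx": 0, "ry": 0, "rz": 0.9, "grip": 1}, {"x": 0, "y": 0, "z": 0, "rx": 0, "ry": 0, "rz": 1.05, "grip": 1}, {"x": 0, "y": 0, "z": 0, "rx": 0, "ry": 0, "rz": 1.2, "grip": 1}, {"x": 0, "y": 0, "z": 0, "rx": 0, "ry": 0, "rz": 1.35, "grip": 1}, {"x": 0, "y": 0, "z": 0, "rx": 0, "ry": 0, "rz": 1.5, "grip": 1}, {"x": 0, "y": 0, "z": 0, "rx": 0, "ry": 0, "rz": 1.57, "grip": 1}]}}

```text
time_s: 33.72
tcp_pos: [474.6, -73.9, 79.5]
tcp_rot: [2.097, 2.332, 0.01]
force: [-0.3, -0.1, -6.4]
gripper_width: 21.3
```

Call:
{"method": "apply_moves", "body": {"steps": [{"x": 0, "y": 0, "z": 0, "rx": 0, "ry": 0, "rz": 0.1, "grip": 1}, {"x": 0, "y": 0, "z": 0, "rx": 0, "ry": 0, "rz": 0.25, "grip": 1}, {"x": 0, "y": 0, "z": 0, "rx": 0, "ry": 0, "rz": 0.4, "grip": 1}, {"x": 0, "y": 0, "z": 0, "rx": 0, "ry": 0, "rz": 0.55, "grip": 1}, {"x": 0, "y": 0, "z": 0, "rx": 0, "ry": 0, "rz": 0.7, "grip": 1}, {"x": 0, "y": 0, "z": 0, "rx": 0, "ry": 0, "rz": 0.85, "grip": 1}, {"x": 0, "y": 0, "z": 0, "rx": 0, "ry": 0, "rz": 1.0, "grip": 1}, {"x": 0, "y": 0, "z": 0, "rx": 0, "ry": 0, "rz": 1.15, "grip": 1}, {"x": 0, "y": 0, "z": 0, "rx": 0, "ry": 0, "rz": 1.3, "grip": 1}, {"x": 0, "y": 0, "z": 0, "rx": 0, "ry": 0, "rz": 1.45, "grip": 1}, {"x": 0, "y": 0, "z": 0, "rx": 0, "ry": 0, "rz": 1.55, "grip": 1}, {"x": 0, "y": 0, "z": 0, "rx": 0, "ry": 0, "rz": 1.57, "grip": 1}]}}

```text
time_s: 35.22
tcp_pos: [474.7, -73.9, 79.5]
tcp_rot: [0.165, -3.137, -0.013]
force: [0.4, 0.3, -5.8]
gripper_width: 21.7
```

Call:
{"method": "apply_moves", "body": {"steps": [{"x": 0.5, "y": 0.08, "z": 0, "rx": 0, "ry": 0, "rz": -0.005, "grip": 1}, {"x": 1.0, "y": 0.16, "z": 0, "rx": 0, "ry": 0, "rz": -0.005, "grip": 1}, {"x": 1.5, "y": 0.22, "z": 0, "rx": 0, "ry": 0, "rz": -0.005, "grip": 1}, {"x": 1.75, "y": 0.24, "z": 0, "rx": 0, "ry": 0, "rz": -0.005, "grip": 1}, {"x": 1.75, "y": 0.24, "z": -0.4, "rx": 0, "ry": 0, "rz": -0.005, "grip": 1}, {"x": 1.75, "y": 0.24, "z": -0.7, "rx": 0, "ry": 0, "rz": -0.005, "grip": 1}, {"x": 1.75, "y": 0.24, "z": -1.0, "rx": 0, "ry": 0, "rz": -0.005, "grip": 1}, {"x": 1.75, "y": 0.24, "z": -1.2, "rx": 0, "ry": 0, "rz": -0.005, "grip": 1}, {"x": 1.75, "y": 0.24, "z": -1.4, "rx": 0, "ry": 0, "rz": -0.005, "grip": 1}, {"x": 1.75, "y": 0.24, "z": -1.5, "rx": 0, "ry": 0, "rz": -0.005, "grip": 1}, {"x": 1.75, "y": 0.24, "z": -1.52, "rx": 0, "ry": 0, "rz": -0.005, "grip": 1}]}}

```text
time_s: 36.6
tcp_pos: [492.1, -71.5, 64.6]
tcp_rot: [0.157, -3.137, -0.013]
force: [-2.8, 2.8, -1.4]
gripper_width: 21.1
```

Call:
{"method": "apply_moves", "body": {"steps": [{"x": 0, "y": 0, "z": 0, "rx": 0, "ry": 0, "rz": 0, "grip": 0.1}, {"x": 0, "y": 0, "z": 0, "rx": 0, "ry": 0, "rz": 0, "grip": 0.1}, {"x": 0, "y": 0, "z": 0, "rx": 0, "ry": 0, "rz": 0, "grip": 0.1}, {"x": 0, "y": 0, "z": 2.0, "rx": 0, "ry": 0, "rz": 0, "grip": 0.1}, {"x": 0, "y": 0, "z": 5.0, "rx": 0, "ry": 0, "rz": 0, "grip": 0.1}, {"x": 0, "y": 0, "z": 8.0, "rx": 0, "ry": 0, "rz": -0.05, "grip": 0.1}, {"x": -2.0, "y": 1.0, "z": 9.0, "rx": 0, "ry": 0, "rz": -0.2, "grip": 0.1}, {"x": -5.0, "y": 2.0, "z": 9.0, "rx": 0, "ry": 0, "rz": -0.38, "grip": 0.0}, {"x": -7.29, "y": 2.85, "z": 9.0, "rx": 0, "ry": 0, "rz": -0.56, "grip": -0.2}, {"x": -7.29, "y": 2.85, "z": 9.0, "rx": 0, "ry": 0, "rz": -0.74, "grip": -0.4}, {"x": -7.29, "y": 2.85, "z": 9.0, "rx": 0, "ry": 0, "rz": -0.92, "grip": -0.4}, {"x": -7.29, "y": 2.85, "z": 9.0, "rx": 0, "ry": 0, "rz": -1.1, "grip": -0.4}], "force": 12}}

```text
time_s: 38.1
tcp_pos: [419.3, -43.0, 154.8]
tcp_rot: [1.512, 2.749, 0.011]
force: [-0.4, 0.1, -0.4]
gripper_width: 61.5
```

Call:
{"method": "apply_moves", "body": {"steps": [{"x": 0, "y": 0, "z": 0, "rx": 0, "ry": 0, "rz": -0.15, "grip": -0.4}, {"x": 0, "y": 0, "z": 0, "rx": 0, "ry": 0, "rz": -0.3, "grip": -0.4}, {"x": 0, "y": 0, "z": 0, "rx": 0, "ry": 0, "rz": -0.471, "grip": -0.4}, {"x": 0, "y": 0, "z": -3.0, "rx": 0, "ry": 0, "rz": -0.471, "grip": -0.4}, {"x": 0, "y": 0, "z": -7.0, "rx": 0, "ry": 0, "rz": -0.471, "grip": -0.4}, {"x": 0, "y": 0, "z": -7.0, "rx": 0, "ry": 0, "rz": -0.471, "grip": -0.4}]}}

```text
time_s: 38.85
tcp_pos: [418.2, -42.6, 83.4]
tcp_rot: [2.113, 2.322, 0.007]
force: [0.0, -0.7, 0.4]
gripper_width: 61.8
```

Call:
{"method": "apply_moves", "body": {"steps": [{"x": 0.1, "y": -0.04, "z": -2.5, "rx": 0, "ry": 0, "rz": 0.005, "grip": -0.4}, {"x": 0.1, "y": -0.04, "z": -4.0, "rx": 0, "ry": 0, "rz": 0.005, "grip": -0.4}, {"x": 0.1, "y": -0.04, "z": -5.0, "rx": 0, "ry": 0, "rz": 0.005, "grip": -0.4}, {"x": 0.1, "y": -0.04, "z": -5.25, "rx": 0, "ry": 0, "rz": 0.005, "grip": -0.4}, {"x": 0.1, "y": -0.04, "z": -5.25, "rx": 0, "ry": 0, "rz": 0.005, "grip": -0.4}, {"x": 0.1, "y": -0.04, "z": -5.25, "rx": 0, "ry": 0, "rz": 0.005, "grip": -0.2}, {"x": 0.1, "y": -0.04, "z": -5.25, "rx": 0, "ry": 0, "rz": 0.005, "grip": 1}, {"x": 0.1, "y": -0.04, "z": -5.25, "rx": 0, "ry": 0, "rz": 0.005, "grip": 1}, {"x": 0.1, "y": -0.04, "z": -5.25, "rx": 0, "ry": 0, "rz": 0.005, "grip": 1}]}}

```text
time_s: 39.98
tcp_pos: [419.4, -43.1, 31.3]
tcp_rot: [2.107, 2.327, 0.007]
force: [-0.8, -0.3, 6.5]
gripper_width: 49.5
```

Call:
{"method": "apply_moves", "body": {"steps": [{"x": 0, "y": 0, "z": 3.0, "rx": 0, "ry": 0, "rz": 0, "grip": 1}, {"x": 0, "y": 0, "z": 7.0, "rx": 0, "ry": 0, "rz": 0, "grip": 1}, {"x": 0.5, "y": 3.0, "z": 9.0, "rx": 0, "ry": 0, "rz": 0, "grip": 1}, {"x": 1.2, "y": 7.0, "z": 9.0, "rx": 0, "ry": 0, "rz": 0, "grip": 1}, {"x": 2.2, "y": 11.0, "z": 9.0, "rx": 0, "ry": 0, "rz": 0, "grip": 1}, {"x": 3.2, "y": 15.0, "z": 9.0, "rx": 0, "ry": 0, "rz": 0, "grip": 1}, {"x": 4.2, "y": 19.0, "z": 9.0, "rx": 0, "ry": 0, "rz": 0, "grip": 1}, {"x": 5.0, "y": 23.0, "z": 8.0, "rx": 0, "ry": 0, "rz": 0, "grip": 1}, {"x": 5.75, "y": 26.0, "z": 5.0, "rx": 0, "ry": 0, "rz": 0, "grip": 1}, {"x": 5.75, "y": 26.48, "z": 2.0, "rx": 0, "ry": 0, "rz": 0, "grip": 1}, {"x": 5.75, "y": 26.48, "z": -0.5, "rx": 0, "ry": 0, "rz": 0, "grip": 1}, {"x": 5.75, "y": 26.48, "z": -0.5, "rx": 0, "ry": 0, "rz": 0, "grip": 1}]}}

```text
time_s: 41.48
tcp_pos: [475.8, 221.5, 24.9]
tcp_rot: [2.109, 2.329, 0.002]
force: [-0.8, -0.2, -0.2]
gripper_width: 49.7
```

Call:
{"method": "apply_moves", "body": {"steps": [{"x": 0, "y": 0, "z": -0.7, "rx": 0, "ry": 0, "rz": 0, "grip": 1}, {"x": 0, "y": 0, "z": -1.1, "rx": 0, "ry": 0, "rz": 0, "grip": 1}, {"x": 0, "y": 0, "z": -1.35, "rx": 0, "ry": 0, "rz": 0, "grip": 1}, {"x": 0, "y": 0, "z": -1.35, "rx": 0, "ry": 0, "rz": 0, "grip": 1}]}}

```text
time_s: 41.98
tcp_pos: [476.0, 221.5, 12.0]
tcp_rot: [2.108, 2.328, 0.003]
force: [-1.6, -1.2, 4.4]
gripper_width: 50.0
```

Call:
{"method": "apply_moves", "body": {"steps": [{"x": 0, "y": 0, "z": 0, "rx": 0, "ry": 0, "rz": 0, "grip": -0.35}, {"x": 0, "y": 0, "z": 0, "rx": 0, "ry": 0, "rz": 0, "grip": -0.35}, {"x": 0, "y": 0, "z": 0, "rx": 0, "ry": 0, "rz": 0, "grip": -0.35}, {"x": 0, "y": 0, "z": 3.0, "rx": 0, "ry": 0, "rz": 0, "grip": -0.35}, {"x": 0, "y": 0, "z": 8.0, "rx": 0, "ry": 0, "rz": 0, "grip": -0.35}, {"x": -1.0, "y": -5.0, "z": 11.0, "rx": 0, "ry": 0, "rz": 0, "grip": -0.4}, {"x": -2.0, "y": -10.5, "z": 11.0, "rx": 0, "ry": 0, "rz": 0, "grip": -0.4}, {"x": -3.0, "y": -16.0, "z": 11.0, "rx": 0, "ry": 0, "rz": 0, "grip": -0.4}, {"x": -4.0, "y": -21.5, "z": 11.0, "rx": 0, "ry": 0, "rz": 0, "grip": -0.4}, {"x": -5.0, "y": -27.0, "z": 11.0, "rx": 0, "ry": 0, "rz": 0, "grip": -0.4}, {"x": -4.98, "y": -32.0, "z": 11.0, "rx": 0, "ry": 0, "rz": 0, "grip": -0.4}, {"x": -4.98, "y": -33.46, "z": 11.0, "rx": 0, "ry": 0, "rz": 0, "grip": -0.4}]}}

```text
time_s: 43.48
tcp_pos: [426.1, -115.3, 122.1]
tcp_rot: [2.112, 2.325, 0.003]
force: [-0.6, 1.2, 0.8]
gripper_width: 61.6
```

Call:
{"method": "apply_moves", "body": {"steps": [{"x": 0, "y": 0, "z": -3.0, "rx": 0, "ry": 0, "rz": 0, "grip": -0.4}, {"x": 0, "y": 0, "z": -6.0, "rx": 0, "ry": 0, "rz": 0, "grip": -0.4}, {"x": 0, "y": 0, "z": -6.0, "rx": 0, "ry": 0, "rz": 0, "grip": -0.4}]}}

```text
time_s: 43.85
tcp_pos: [425.2, -114.0, 60.9]
tcp_rot: [-2.109, -2.324, -0.002]
force: [0.4, 0.1, 0.4]
gripper_width: 62.0
```

Call:
{"method": "apply_moves", "body": {"steps": [{"x": 0.1, "y": 0.09, "z": -1.5, "rx": 0, "ry": 0, "rz": 0, "grip": -0.4}, {"x": 0.1, "y": 0.09, "z": -2.5, "rx": 0, "ry": 0, "rz": 0, "grip": -0.4}, {"x": 0.1, "y": 0.09, "z": -3.0, "rx": 0, "ry": 0, "rz": 0, "grip": -0.4}, {"x": 0.1, "y": 0.09, "z": -3.0, "rx": 0, "ry": 0, "rz": 0, "grip": -0.4}, {"x": 0.1, "y": 0.09, "z": -3.0, "rx": 0, "ry": 0, "rz": 0, "grip": -0.2}, {"x": 0.1, "y": 0.09, "z": -3.0, "rx": 0, "ry": 0, "rz": 0, "grip": 1}, {"x": 0.1, "y": 0.09, "z": -3.0, "rx": 0, "ry": 0, "rz": 0, "grip": 1}, {"x": 0.1, "y": 0.09, "z": -3.0, "rx": 0, "ry": 0, "rz": 0, "grip": 1}]}}

```text
time_s: 44.85
tcp_pos: [426.4, -113.3, 31.2]
tcp_rot: [-2.11, -2.324, -0.002]
force: [-0.4, -0.4, 3.6]
gripper_width: 49.6
```

```bash
python3 - <<'E'
from h import *
s=snap('top');a=s['img'][200:290,150:345]
cv2.imwrite('pics/c10.png',cv2.resize(a,None,fx=4,fy=4,interpolation=cv2.INTER_CUBIC));whites(s,17)
E
```

```text
[182, 180, 15, 16, 185] [array([639.9, 272.8]), array([49.5, 45. ]), np.float64(0.3)] [639.2 273.3]
[200, 230, 9, 17, 141] [array([475.8, 224.3]), array([51.1, 25.3]), np.float64(0.2)] [475.2 224.3]
[213, 372, 9, 14, 71] [array([ 48.1, 182.8]), array([17.5, 40.3]), np.float64(54.8)] [ 48.6 183.3]
```

View pics/c10.png

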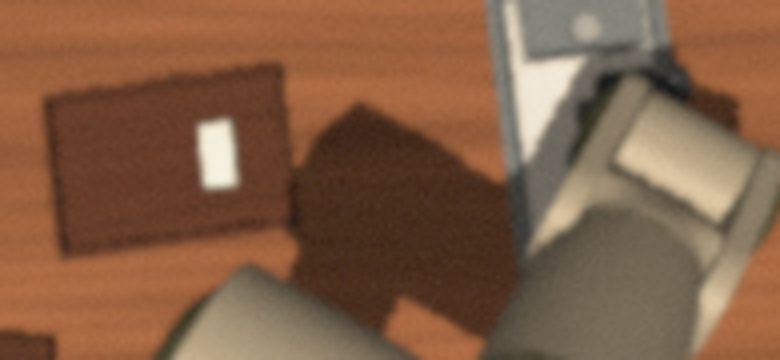

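Tile A lies in the tray (crop (217,153)) at world (476,224). Now I carry tile B to the tray's other half.

Call:
{"method": "apply_moves", "body": {"steps": [{"x": 0, "y": 0, "z": 3.0, "rx": 0, "ry": 0, "rz": 0, "grip": 1}, {"x": 0, "y": 0, "z": 7.0, "rx": 0, "ry": 0, "rz": 0, "grip": 1}, {"x": 0.0, "y": 3.0, "z": 9.0, "rx": 0, "ry": 0, "rz": 0, "grip": 1}, {"x": 0.0, "y": 7.0, "z": 9.0, "rx": 0, "ry": 0, "rz": 0, "grip": 1}, {"x": 0.0, "y": 12.0, "z": 9.0, "rx": 0, "ry": 0, "rz": 0, "grip": 1}, {"x": 0.5, "y": 17.0, "z": 9.0, "rx": 0, "ry": 0, "rz": 0, "grip": 1}, {"x": 1.0, "y": 22.0, "z": 9.0, "rx": 0, "ry": 0, "rz": 0, "grip": 1}, {"x": 2.0, "y": 27.0, "z": 9.0, "rx": 0, "ry": 0, "rz": 0, "grip": 1}, {"x": 3.0, "y": 32.0, "z": 9.0, "rx": 0, "ry": 0, "rz": 0, "grip": 1}, {"x": 4.0, "y": 37.0, "z": 9.0, "rx": 0, "ry": 0, "rz": 0, "grip": 1}, {"x": 4.19, "y": 41.0, "z": 8.0, "rx": 0, "ry": 0, "rz": 0, "grip": 1}, {"x": 4.19, "y": 41.46, "z": 6.0, "rx": 0, "ry": 0, "rz": 0, "grip": 1}]}}

```text
time_s: 46.4
tcp_pos: [468.1, 303.6, 90.8]
tcp_rot: [-2.107, -2.328, -0.004]
force: [-1.1, -0.8, -0.7]
gripper_width: 49.3
```

Call:
{"method": "apply_moves", "body": {"steps": [{"x": 0, "y": 0, "z": -3.0, "rx": 0, "ry": 0, "rz": 0, "grip": 1}, {"x": 0, "y": 0, "z": -5.5, "rx": 0, "ry": 0, "rz": 0, "grip": 1}, {"x": 0, "y": 0, "z": -5.5, "rx": 0, "ry": 0, "rz": 0, "grip": 1}]}}

```text
time_s: 46.78
tcp_pos: [467.0, 303.2, 34.2]
tcp_rot: [-2.106, -2.326, 0.002]
force: [0.5, -0.4, 0.3]
gripper_width: 49.6
```

Call:
{"method": "apply_moves", "body": {"steps": [{"x": 0.1, "y": -0.1, "z": -1.0, "rx": 0, "ry": 0, "rz": 0, "grip": 1}, {"x": 0.1, "y": -0.1, "z": -1.7, "rx": 0, "ry": 0, "rz": 0, "grip": 1}, {"x": 0.1, "y": -0.1, "z": -2.1, "rx": 0, "ry": 0, "rz": 0, "grip": 1}, {"x": 0.1, "y": -0.1, "z": -2.22, "rx": 0, "ry": 0, "rz": 0, "grip": 1}, {"x": 0.1, "y": -0.1, "z": -2.22, "rx": 0, "ry": 0, "rz": 0, "grip": 1}]}}

```text
time_s: 47.4
tcp_pos: [468.2, 302.3, 12.3]
tcp_rot: [-2.106, -2.326, 0.001]
force: [-0.9, 0.7, -0.4]
gripper_width: 49.7
```

Call:
{"method": "apply_moves", "body": {"steps": [{"x": 0, "y": 0, "z": 0, "rx": 0, "ry": 0, "rz": 0, "grip": -0.35}, {"x": 0, "y": 0, "z": 0, "rx": 0, "ry": 0, "rz": 0, "grip": -0.35}, {"x": 0, "y": 0, "z": 0, "rx": 0, "ry": 0, "rz": 0, "grip": -0.35}, {"x": 0, "y": 0, "z": 3.0, "rx": 0, "ry": 0, "rz": 0, "grip": -0.35}, {"x": 0, "y": 0, "z": 8.0, "rx": 0, "ry": 0, "rz": 0, "grip": -0.35}, {"x": -2.0, "y": 3.0, "z": 13.0, "rx": 0, "ry": 0, "rz": 0, "grip": -0.4}, {"x": -6.0, "y": 6.0, "z": 17.0, "rx": 0, "ry": 0, "rz": 0, "grip": -0.4}, {"x": -10.0, "y": 9.0, "z": 20.0, "rx": 0, "ry": 0, "rz": 0, "grip": -0.4}, {"x": -14.0, "y": 12.0, "z": 20.0, "rx": 0, "ry": 0, "rz": 0, "grip": -0.4}, {"x": -18.0, "y": 15.0, "z": 20.0, "rx": 0, "ry": 0, "rz": 0, "grip": -0.4}, {"x": -22.0, "y": 18.0, "z": 20.0, "rx": 0, "ry": 0, "rz": 0, "grip": -0.4}, {"x": -22.0, "y": 18.0, "z": 20.0, "rx": 0, "ry": 0, "rz": 0, "grip": -0.4}]}}

```text
time_s: 48.9
tcp_pos: [245.8, 483.6, 212.3]
tcp_rot: [-2.101, -2.331, 0.001]
force: [-0.2, 0.2, -0.1]
gripper_width: 61.8
```

```bash
python3 - <<'E'
from h import *
s=snap('top');whites(s,17);im=s['img']
hsv=cv2.cvtColor(im,cv2.COLOR_BGR2HSV)
m=((hsv[...,1]<60)&(hsv[...,2]>150)).astype(np.uint8)
n,l,st,ce=cv2.connectedComponentsWithStats(m)
for i in range(1,n):
    if st[i,4]>900:
        w=np.array([ray(s,*p,24)[:2] for p in np.argwhere(l==i)[:,::-1]],np.float32);print(st[i],cv2.minAreaRect(w))
b=snap('side')['img'][140:300,190:390];a=im[155:285,155:345]
cv2.imwrite('pics/c11.png',np.hstack([cv2.resize(q,(400,340),interpolation=cv2.INTER_CUBIC) for q in(a,b)]))
E
```

```text
[182, 180, 15, 16, 189] [array([639.9, 272.8]), array([49.5, 45. ]), np.float64(0.3)] [639.5 272.8]
[200, 230, 9, 17, 143] [array([475.8, 224.3]), array([51.1, 25.3]), np.float64(0.2)] [475.  224.5]
[175, 233, 9, 17, 141] [array([468. , 303.1]), array([51.2, 25.3]), np.float64(0.7)] [467.7 303.1]
[ 276  200   44   66 1904] ((492.2430419921875, -71.00558471679688), (210.376220703125, 117.18238830566406), 5.3133721351623535)
```

View pics/c11.png

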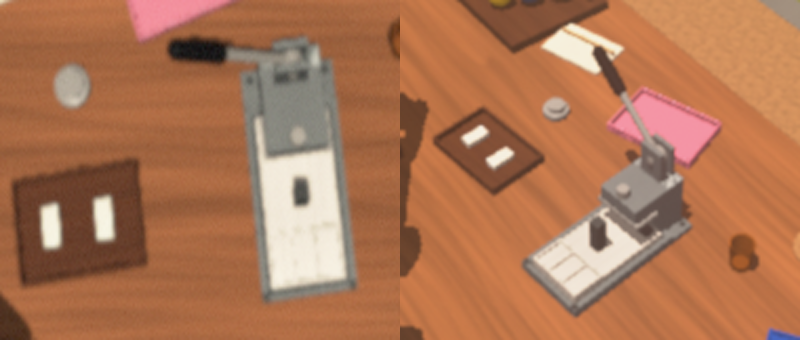

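Both tiles lie in the tray (top crop (51,226), (103,218)). The carrier is home with its empty nests to the front, the lever is up and the bystanders have not moved. Handing in.

```bash
python3 -c "
from bench import r
print(r.read_state()['time_s']);print(r.close_job())"
```

```text
49.0
the job is handed in; nothing more can be done
None
```

I handed the job in at 49 s; it reports no verdict. Only two tiles were present. I laid both in the outer nests, turned the carrier half round and set it home under the die. I then pressed the lever down to its stop and let it come back up, turned the carrier back home, and laid both tiles flat in the small brown tray.

**Last checks:** Both cameras show:
- The tiles lie flat and about 79 mm apart in the tray, at world (476, 224) and (468, 303) mm.
- The carrier is home within about 1 mm of where it started, with its empty nests to the front.
- The lever is up.
- The puck's measured place is unchanged to about 1 mm. The shot glass looked undisturbed but was not measured, and the chalk is outside the last picture; the arm worked well clear of it.

**What rests on indirect evidence:**
- I judged the lever's stop by the push rising from 13 to 31 N at a tip height of 114.5 mm, where I expected about 116 mm. I had no lever angle reading.
- I judged the carrier fully home by the gripper returning to within 0.1 mm of its earlier home height, with the load mostly off it.
- The stamp marks were too small to see in the pictures.

No check failed. The one disagreement was gripping the post about 3 mm higher and 1.5 mm further forward than planned on the second hold; I allowed for both when setting the carrier down.

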